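# Right the fallen bottle in the dispensing lane, then hold its gate open

### The arm

A 6-joint arm with a two-finger parallel gripper is mounted at the origin on a cart in front of the work surface, level with it; the furniture and walls round the work are solid. World frame = base frame: x ahead of the robot, y to its left, z up, the work surface at z = 0. Lengths are in mm, angles in degrees, forces in N, time in s.
With the tool pointing down it reaches from about 350 to 850 mm from the base axis. Payload 8.1 kg.
Tool frame: the origin (TCP) lies midway between the tips of the shut fingers; the grasp point (between the pads) lies 19 mm behind it (r.tcp_to_grasp is the distance from the TCP to the grasp point, in mm); z points along the fingers, y is the direction in which the jaws open and shut (so a half turn about z gives the same grasp; the last joint's range is limited). The gripper opens to 85 mm and grips with 20 to 120 N. Pads are 22 mm wide; open, the fingers measure 114 mm over their backs; the gripper's body (76 mm by 85 mm) begins 54 mm behind the grasp point. The pads swing forward as they close: fully open they stand 13 mm farther back than shut.
Start: joints at [69.534, 7.471, 85.268, -0, 87.261, -4.893], TCP at [161.057, 577.984, 231.292] pointing down, gripper open.
Joint ranges: [-169.43, 169.43], [-51.17, 129.36], [1.28, 143.12], [-76.62, 256.62], [0, 156.53], [-152.29, 152.29]. Speed limits (degrees/s): [136.94, 136.94, 159.86, 180, 180, 180].

### API

Orientations are given as [roll, pitch, yaw] about the fixed x, y, z axes, in that order (R = Rz(yaw) Ry(pitch) Rx(roll)).
In Python, from bench import r gives the robot as it stands.
- The arm moves only by the tool jog_arm, never from a script. Its argument "targets" is a list of rows, each a list of 7 numbers: the shift along the tool's x, y, z in m, then the turn, a rotation vector about the tool's x, y, z in rad, then the closure, from 0 (fully open) to 1 (shut). In form: [[dx, dy, dz, wx, wy, wz, claw], ...]. A call has 1 to 5 rows; each row is the pose to reach, as a shift and turn from the pose commanded when the call began, along the tool's axes at that moment; what a row does not reach only later rows make up. A row lasts 1/12 s, in which the tool goes at most 41.7 mm and 7.16 degrees, less where a joint would pass 70% of its speed; a pose out of reach is approached as far as the arm can. A call with a gripper value outside its range is refused whole. The fingers move at their own pace and stop on an object; "newtons" is the grip in N (left out, the last holds). Time passes only in rows, so rows that repeat a pose let the fingers close. It gives the time, the measured TCP pose, the force and the opening at its end, in the units of the state.
- r.sense(): the state, without advancing time (a new reading comes with each control period).
- r.snapshot(name): name is "scene" or "top" or "wrist"; returns a dict with "pixels" (384x512x3 uint8, red, green, blue), "fx", "fy", "cx", "cy" (pixels), "dist" ([k1, k2, p1, p2, k3] as OpenCV has them; the pictures are not rectified), "origin" and "attitude" of the camera in the world. Camera axes: x right, y down, z forward; pixel columns grow to the right and rows downward; lengths in mm; the calibration is good to about 2 mm. A picture is of the moment at which its call begins. There is no depth.
- r.hand_in(): hands the job in, once; it reports no verdict.
The state is a dict: "time": time; "joint_pos": joint angles; "qd": joint speeds; "joint_efforts": joint torques, N m; "tool_pos": TCP position; "tcp_rot": TCP orientation; "ft_force": force on the tool from outside, world axes, zero at the start; "wrist_torque": the same for the moment, N m; "finger_gap": finger opening in mm.
Only numpy, scipy, OpenCV 4.12 (cv2) and the standard library are available. Lean on these libraries where they do the work, as an engineer would, in place of code of your own. Each camera call takes 0.05 s, during which the arm holds its last target.

### The job

A rinsing bottle has fallen over in the bottle lane: stand it upright on the lane floor between its two amber neighbours, without displacing or tipping them, and let go of it. Then flip the safety catch up and over, away from the lever, and only after that take the lever's ball knob and pull it all the way towards the catch, which lifts the lane gate. Finish while holding the lever there with the knob still gripped (it springs back if let go), the bottles still standing; leave the gauze roll and the tape behind the lane alone.

Things in the scene. Friction and masses are not known exactly. Their poses are not given: they have to be found in the camera images.
- lane: fixed bottle lane with lever console. Origin on the bench; x across the lane (away from robot), y along it, z up. Floor z 15 mm, y -150 to 230, 52 mm between lips 4 mm high. Gate between posts at y -150 (x -41 to 41, 97 high). Beyond it the grey console: x -115 to 75, y -278 to -212, top z 30; lever and catch turn in its plane y = -245 about axes along y
- rinse_bottle_center (a point): clear plastic bottle with white cap, 43 mm diameter, 98 mm tall, about 0.14 kg, lying on its side along the lane, cap towards the lane's +y end. Point: on its axis half-way, 49 mm from its base; z axis from base to cap. The straight body is 43 mm wide up to about 65 mm from the base, then a shoulder and a 30 mm cap. Standing on the lane floor, this point is 64 mm above the bench
- amber_gate_center (a point): small brown bottle with white cap, 38 mm diameter, 78 mm tall, standing in the lane near the gate; point half-way up, z axis up
- amber_end_center (a point): a second such brown bottle, 38 mm diameter, 78 mm tall, standing near the lane's +y end; point half-way up, z axis up
- safety_catch (a joint): angle of the steel catch, rad: 0 = lying level towards the lever, where its nose blocks the lever; 2.0 = flipped up and over, away from the lever, at its stop. Past about 1.1 it stays over where it is left. It turns easily (about 1 N at the tab)
- catch_tab (a point): grip point on the catch's upright tab: 12 mm wide along the lane's y, 10 mm along x, its top 12 mm above this point. At angle 0 the point is 50 mm along lane +x and 27 mm above the hinge; it swings up and towards lane -x about catch_hinge
- catch_hinge (a point): point on the catch's hinge axis (axis along the lane's y), 75 mm above the bench, 70 mm nearer lane -x than the lever's pivot; does not move
- pull_lever (a joint): angle of the lever, rad: 0 = rest, leaning 0.45 rad towards lane +x; 0.9 = fully pulled to its stop, leaning 0.45 rad towards lane -x. Blocked near 0 (up to about 0.1) until the catch is flipped; a spring pulls it back with about 0.5 to 2.5 N at the knob
- lever_knob (a point): centre of the black ball knob, 28 mm diameter, on the lever 115 mm from its pivot; about 140 mm above the bench at rest
- lever_pivot (a point): point on the lever's hinge axis (along the lane's y), 36 mm above the bench; does not move
- gauze_roll_center (a point): gauze roll, 47 mm wide, 59 mm tall, standing on the bench behind the lane; bystander; point half-way up
- tape_center (a point): roll of plaster tape, 66 mm wide, 25 mm tall, lying on the bench behind the lane; bystander; point half-way up
Mind the look-alikes: they are no part of the job. What is shaped like the part that bears rinse_bottle_center but green or purple is not meant.

How it is judged (in metres and radians):
On the way, in this order (a step that is already met when the one before it is completed fails the run):
1. the rinsing bottle stands upright on the lane floor between its neighbours, let go (angle between rinse_bottle_center's own z axis and vertical below 0.12 rad and z of rinse_bottle_center in the frame of lane between 0.058 and 0.07 m and x of rinse_bottle_center in the frame of lane between -0.02 and 0.02 m and y of rinse_bottle_center in the frame of lane between -0.08 and 0.175 m and contact force between the fingers and rinse_bottle below 0.1 N), for 0.3 s.
2. the catch is flipped over while the lever is still at rest (value of joint safety_catch above 1.25 rad and value of joint pull_lever below 0.15 rad), for 0.1 s.
At the end, for the whole second after the job is handed in: lever pulled over 0.7 of 0.9 rad, held by the fingers at its knob (over 1 N, grasp point within 35 mm); catch over 1.1 rad; rinsing bottle within 0.12 rad of upright on the lane floor, within 20 mm of the middle line, between its neighbours, at rest, untouched (all of step 1 and value of joint safety_catch above 1.1 rad and value of joint pull_lever above 0.7 rad and contact force between the fingers and pull_lever above 1 N and distance between the grasp point and lever_knob below 0.035 m and linear speed of rinse_bottle below 0.03 m/s); the arm keeps its last pose, push and grip.
It fails at once if an amber bottle is displaced by more than 25 mm or tipped more than 0.35 rad (distance of any of amber_gate_center, amber_end_center from where it was at the start of the episode above 0.025 m or angle between any of amber_gate_center, amber_end_center's own z axis and vertical above 0.35 rad).
It fails at once if the gauze roll or the tape is moved by more than 20 mm (distance of any of gauze_roll_center, tape_center from where it was at the start of the episode above 0.02 m).
It fails at once if the lever is forced past the catch (more than 0.25 rad while the catch is below 0.6 rad) (value of joint pull_lever above 0.25 rad and value of joint safety_catch below 0.6 rad).
It also fails if it takes over 72 s, if anything falls off the work surface, if the arm or the gripper's body presses on something with over 40 N, if the wrist force passes 120 N, or if a joint passes its speed limit or range.

## Working session

There is one attempt and no reset: what is moved stays moved. The work goes in short steps, Python scripts to look and compute and a tool call to move; the robot and the scene stay as the last step left them, time stands still between calls to the robot, and variables do not carry over. Pictures are saved under pics/ and viewed, and the job is handed in when it is done.

Besides the shell and the picture viewer there is one more tool, called after "Emit:" by a JSON object that holds its "method" and its "body". jog_arm: Moves the arm, as the interface text tells. Its arguments: {"type":"object","properties":{"targets":{"type":"array","items":{"type":"array","items":{"type":"number"}}},"newtons":{"type":"number"}},"required":["targets"]}

```bash
ls; mkdir -p pics
python3 - <<'E'
from bench import r
import cv2,pickle
print(r.sense()); print(r.tcp_to_grasp)
for n in ["scene","top","wrist"]:
    s=r.snapshot(n); pickle.dump(s,open(f"{n}0.pkl","wb")); cv2.imwrite(f"pics/{n}0.png",cv2.cvtColor(s["pixels"],cv2.COLOR_RGB2BGR))
    print(n,{k:v for k,v in s.items() if k!="pixels"})
E
```

```text
pics
{'time': 0.0, 'joint_pos': array([ 6.95352707e+01,  7.51431337e+00,  8.53304121e+01, -2.47222945e-04,
        8.72616558e+01, -4.89321581e+00]), 'qd': array([-0.03784289, -0.09668962, -0.10991243, -0.08242862, -0.03445216,
        0.01363085]), 'joint_efforts': array([ 2.65430208e-04, -5.69394457e+01, -5.00561321e+01, -2.21097525e-04,
        1.42069199e-02,  2.69623496e-05]), 'tool_pos': array([160.85053192, 577.4587033 , 230.24186346]), 'tcp_rot': array([-1.79893985e+02, -8.82818585e-03,  1.64428490e+02]), 'ft_force': array([1.04807648, 0.36213877, 0.22218235]), 'wrist_torque': array([-0.03065053,  0.00637504,  0.02783641]), 'finger_gap': 85.359100292659}
18.700000000000003
scene {'fx': 473.16465084607177, 'fy': 473.16465084607177, 'cx': 250.6539315394103, 'cy': 192.53669823665055, 'dist': array([0.01682394, 0.        , 0.        , 0.        , 0.        ]), 'origin': array([-104.57917943, -883.54154329,  608.36445866]), 'attitude': array([-114.15645017,    0.87757004,  -36.80516292])}
top {'fx': 383.69810813819396, 'fy': 383.69810813819396, 'cx': 259.22621313554515, 'cy': 189.17406875818938, 'dist': array([-0.13255771,  0.        ,  0.        ,  0.        ,  0.        ]), 'origin': array([466.28058082,  37.23920561, 959.72866729]), 'attitude': array([-173.27432392,   -1.28290576,  -89.24318474])}
wrist {'fx': 318.08657851982343, 'fy': 318.08657851982343, 'cx': 253.23397714104092, 'cy': 199.8164416966245, 'dist': array([-0.05778878,  0.        ,  0.        ,  0.        ,  0.        ]), 'origin': array([ 97.30921569, 595.38313543, 373.46645791]), 'attitude': array([1.64958601e+02, 6.06656173e-02, 7.45474901e+01])}
```

View pics/scene0.png

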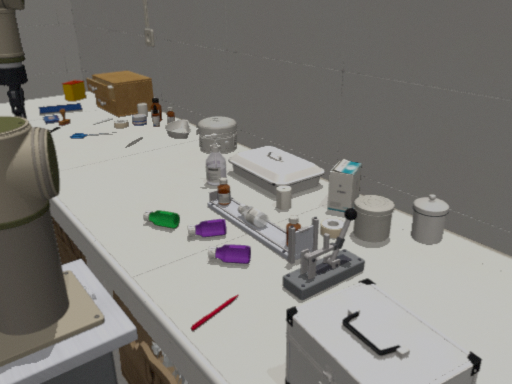

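View pics/top0.png

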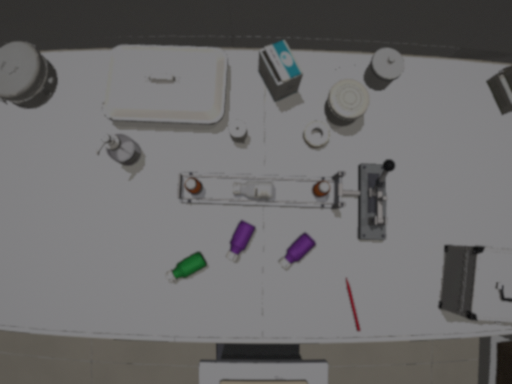

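View pics/wrist0.png

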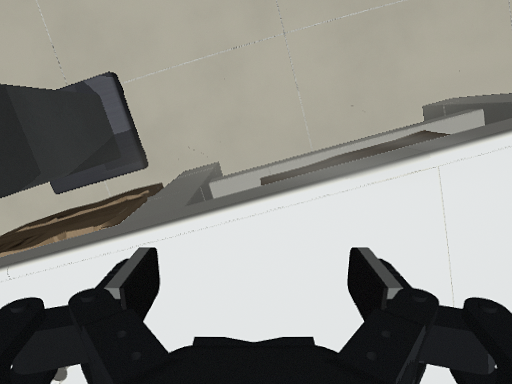

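The top view shows the lane running along the image row at about 190 (cols 182–340). The amber bottles are at about (193,186) and (321,188), and the clear bottle lies at about (252,190). The console is at about (372,202) with the knob at about (389,166). I'll zoom in for detail.

```bash
cat > h.py <<'E'
import numpy as np,cv2,pickle
from scipy.spatial.transform import Rotation as R
from bench import r
def K(s): return np.array([[s['fx'],0,s['cx']],[0,s['fy'],s['cy']],[0,0,1.]])
def rot(a): return R.from_euler('xyz',a,degrees=True)
def ray(s,uv):
    p=cv2.undistortPoints(np.array([[uv]],float),K(s),np.array(s['dist']))[0,0]
    return np.array(s['origin']),rot(s['attitude']).apply([p[0],p[1],1.])
def onz(s,uv,z):
    o,d=ray(s,uv); return o+d*(z-o[2])/d[2]
def tri(s1,a,s2,b):
    o1,d1=ray(s1,a);o2,d2=ray(s2,b)
    t=np.linalg.lstsq(np.c_[d1,-d2],o2-o1,rcond=None)[0]
    p,q=o1+d1*t[0],o2+d2*t[1]; return (p+q)/2,np.linalg.norm(p-q)
def proj(s,P):
    Rm=rot(s['attitude']).as_matrix().T
    return cv2.projectPoints(np.array(P,float).reshape(-1,1,3),cv2.Rodrigues(Rm)[0],-Rm@np.array(s['origin']),K(s),np.array(s['dist']))[0][:,0]
def snap(n,name,crop=None,k=1):
    s=r.snapshot(n); pickle.dump(s,open(name+'.pkl','wb')); save(s,name,crop,k); return s
def save(s,name,crop=None,k=1):
    im=cv2.cvtColor(s['pixels'],cv2.COLOR_RGB2BGR)
    if crop: im=im[crop[1]:crop[3],crop[0]:crop[2]]
    cv2.imwrite(f'pics/{name}.png',cv2.resize(im,None,fx=k,fy=k,interpolation=cv2.INTER_CUBIC))
def load(n): return pickle.load(open(n+'.pkl','rb'))
E
python3 - <<'E'
from h import *
save(load('top0'),'topc',(170,140,410,260),3.3)
save(load('scene0'),'scenec',(190,160,390,310),4)
E
```

```text
(no output)
```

View pics/topc.png

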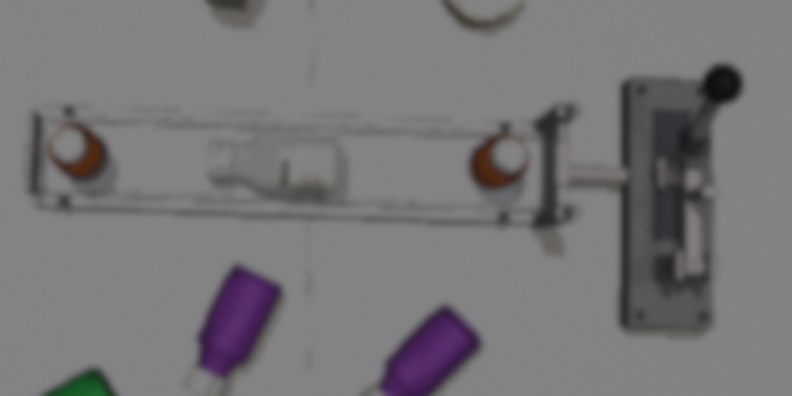

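View pics/scenec.png

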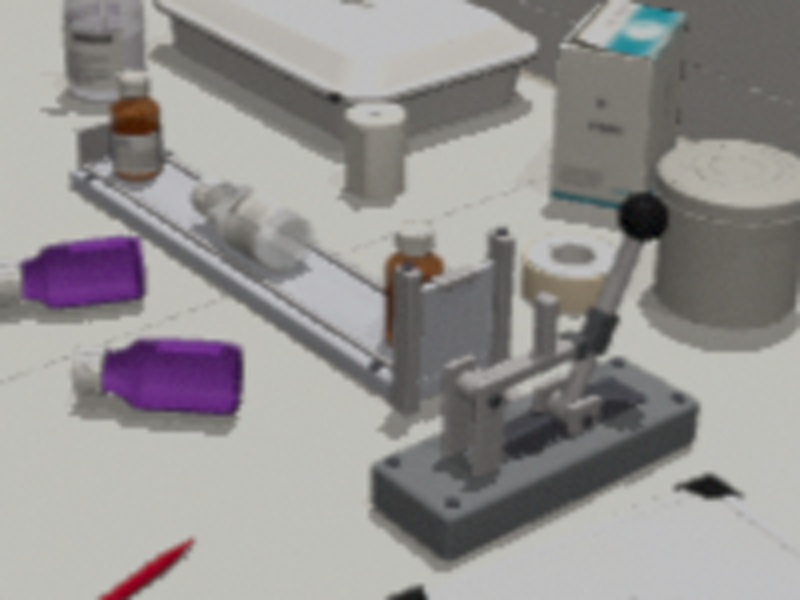

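Run:
```python
from h import *
t=load('top0');s=load('scene0')
c=lambda x,y:(170+(x+.5)/3.3-.5,140+(y+.5)/3.3-.5)
d=lambda x,y:(190+(x+.5)/4-.5,160+(y+.5)/4-.5)
print('knob',tri(t,c(721,84),s,d(643,216)))
print('capE',tri(t,c(69,146),s,d(132,80)), 'capG',tri(t,c(510,155),s,d(415,236)))
# console corners: top view vs scene
W=[onz(t,c(*p),30) for p in [(711,80),(711,330)]]+[onz(t,c(*p),30) for p in [(627,80),(622,328)]]
for w in W: print('con',w)
for p in [(702,405),(452,520),(374,462)]: print('conS',onz(s,d(*p),30))
for p in [(40,110),(540,128),(35,205),(535,222)]: print('lip',onz(t,c(*p),19))
print('bottle',[onz(t,c(*p),36) for p in [(210,162),(342,168)]])
```

```text
knob (array([ 621.91031664, -266.22816332,  137.49442337]), np.float64(0.2958122699616839))
capE (array([578.92077638, 177.27626405,  85.84772934]), np.float64(0.9560894639431664)) capG (array([ 577.48897358, -130.97486361,   84.83622944]), np.float64(1.4129637132752637))
con [ 645.30723273 -298.18898621   30.        ]
con [ 455.96657061 -293.83006534   30.        ]
con [ 643.8066416 -232.3122811   30.       ]
con [ 457.28541671 -225.60414526   30.        ]
conS [ 636.93821074 -306.16941463   30.        ]
conS [ 453.49436339 -300.11184951   30.        ]
conS [ 455.93263566 -235.94375269   30.        ]
lip [614.96241675 210.63777183  19.        ]
lip [ 607.48482122 -167.27260137   19.        ]
lip [543.19225449 211.73026474  19.        ]
lip [ 536.06230866 -162.80977607   19.        ]
bottle [array([575.56120906,  80.85962222,  36.        ]), array([572.65837264, -16.1709897 ,  36.        ])]
```

```bash
cat >> h.py <<'E'
# lane frame
LO=np.array([575.3,-18.0,0]); LY=-1.2
LR=R.from_euler('z',LY,degrees=True)
def lane2w(p): return LO+LR.apply(p)
def w2lane(p): return LR.inv().apply(np.array(p)-LO)
def toolrot(tilt_x=0,tilt_y=0,yaw=88.8):
    """tool down with tool x along lane y; then tilt about lane x / lane y axes (deg)"""
    base=rot([180,0,yaw])
    return LR*R.from_euler('xy',[tilt_x,tilt_y],degrees=True)*LR.inv()*base
def plan(pos,Rt):
    s=r.sense(); Rc=rot(s['tcp_rot'])
    d=Rc.inv().apply(np.array(pos)-s['tool_pos'])/1000
    w=(Rc.inv()*Rt).as_rotvec()
    print('t',round(s['time'],2),'gap',round(s['finger_gap'],1),'j',np.round(s['joint_pos'],1))
    print('tcp',np.round(s['tool_pos'],1),np.round(s['tcp_rot'],1),'F',np.round(s['ft_force'],1))
    print('row',np.round(d,4).tolist(),np.round(w,4).tolist(),'| mm',round(1000*np.linalg.norm(d)),'deg',round(np.degrees(np.linalg.norm(w)),1))
E
python3 - <<'E'
from h import *
plan((575,27,210),toolrot())
plan((575,27,210),toolrot(-25))
print(rot([180,0,88.8]).as_matrix().round(2)); print(toolrot(-25).as_matrix().round(2))
E
```

```text
t 0.15 gap 85.3 j [69.5  7.5 85.3 -0.  87.3 -4.9]
tcp [160.9 577.6 230.5] [-179.9   -0.   164.4] F [-0.1  0.2 -0.4]
row [-0.5467, -0.4192, 0.021] [-0.0013, 0.0008, 1.3199] | mm 689 deg 75.6
t 0.15 gap 85.3 j [69.5  7.5 85.3 -0.  87.3 -4.9]
tcp [160.9 577.6 230.5] [-179.9   -0.   164.4] F [-0.1  0.2 -0.4]
row [-0.5467, -0.4192, 0.021] [0.2864, -0.3699, 1.2979] | mm 689 deg 79.0
[[ 0.02  1.    0.  ]
 [ 1.   -0.02 -0.  ]
 [ 0.    0.   -1.  ]]
[[ 0.02  1.   -0.01]
 [ 0.91 -0.02 -0.42]
 [-0.42  0.   -0.91]]
```

Emit:
{"method": "jog_arm", "body": {"targets": [[-0.547, -0.419, 0.02, 0, 0, 1.32, 0], [-0.547, -0.419, 0.02, 0, 0, 1.32, 0], [-0.547, -0.419, 0.02, 0, 0, 1.32, 0], [-0.547, -0.419, 0.02, 0, 0, 1.32, 0], [-0.547, -0.419, 0.02, 0, 0, 1.32, 0]], "newtons": 30}}

```text
time: 0.57
tool_pos: [286.8, 409.9, 224.8]
tcp_rot: [-180.0, 0.0, 128.3]
ft_force: [0.1, 0.9, -0.3]
finger_gap: 85.2
```

```bash
python3 -c "
from h import *
plan((575,27,210),toolrot())"
```

```text
t 0.57 gap 85.2 j [ 49.2  -7.9 101.3  -0.   86.7  10.8]
tcp [286.8 409.9 224.8] [-180.     0.   128.3] F [ 0.1  0.9 -0.3]
row [-0.4791, -0.0111, 0.0149] [-0.0004, 0.0003, 0.6895] | mm 479 deg 39.5
```

Emit:
{"method": "jog_arm", "body": {"targets": [[-0.479, -0.011, 0.015, 0, 0, 0.69, 0], [-0.479, -0.011, 0.015, 0, 0, 0.69, 0], [-0.479, -0.011, 0.015, 0, 0, 0.69, 0], [-0.479, -0.011, 0.015, 0, 0, 0.69, 0], [-0.479, -0.011, 0.015, 0, 0, 0.69, 0]]}}

```text
time: 0.98
tool_pos: [413.2, 244.1, 218.6]
tcp_rot: [180.0, -0.0, 92.5]
ft_force: [0.9, 0.0, 0.6]
finger_gap: 85.0
```

```bash
python3 -c "
from h import *
plan((575,27,210),toolrot())"
```

```text
t 0.98 gap 85.0 j [ 24.4 -11.1 104.8   0.   86.3  22. ]
tcp [413.2 244.1 218.6] [180.   -0.   92.5] F [0.9 0.  0.6]
row [-0.2239, 0.1524, 0.0086] [0.0001, -0.0001, 0.0639] | mm 271 deg 3.7
```

Emit:
{"method": "jog_arm", "body": {"targets": [[-0.224, 0.152, 0.009, 0, 0, 0.064, 0], [-0.224, 0.152, 0.009, 0, 0, 0.064, 0], [-0.224, 0.152, 0.009, 0, 0, 0.064, 0], [-0.224, 0.152, 0.009, 0, 0, 0.064, 0], [-0.224, 0.152, 0.009, 0, 0, 0.064, 0]]}}

```text
time: 1.4
tool_pos: [538.4, 77.6, 211.6]
tcp_rot: [-180.0, -0.0, 89.1]
ft_force: [0.3, 0.4, 0.4]
finger_gap: 85.5
```

```bash
python3 -c "
from h import *
plan((575,27,210),toolrot(65))"
```

```text
t 1.4 gap 85.5 j [ 2.8 -0.6 95.8  0.  84.9  3.7]
tcp [538.4  77.6 211.6] [-180.    -0.    89.1] F [0.3 0.4 0.4]
row [-0.05, 0.0373, 0.0015] [-0.0034, 1.1344, 0.005] | mm 62 deg 65.0
```

Emit:
{"method": "jog_arm", "body": {"targets": [[0.02, 0.037, -0.05, 0, 1.134, 0, 0], [0.02, 0.037, -0.05, 0, 1.134, 0, 0], [0.02, 0.037, -0.05, 0, 1.134, 0, 0], [0.02, 0.037, -0.05, 0, 1.134, 0, 0], [0.02, 0.037, -0.05, 0, 1.134, 0, 0]]}}

```text
time: 1.82
tool_pos: [576.3, 98.4, 263.8]
tcp_rot: [179.7, -36.1, 89.3]
ft_force: [0.3, 0.4, -0.6]
finger_gap: 85.3
```

```bash
python3 -c "
from h import *
plan((575,97,260),toolrot(65))"
```

```text
t 1.82 gap 85.3 j [-16.6   6.   90.8  34.7  93.4 -16.8]
tcp [576.3  98.4 263.8] [179.7 -36.1  89.3] F [ 0.3  0.4 -0.6]
row [-0.0033, -0.0013, 0.0022] [-0.0009, 0.5042, 0.0069] | mm 4 deg 28.9
```

Emit:
{"method": "jog_arm", "body": {"targets": [[0, 0, 0, 0, 0.504, 0.007, 0], [0, 0, 0, 0, 0.504, 0.007, 0], [0, 0, 0, 0, 0.504, 0.007, 0], [0, 0, 0, 0, 0.504, 0.007, 0], [0, 0, 0, 0, 0.504, 0.007, 0]]}}

```text
time: 2.23
tool_pos: [573.2, 97.8, 256.5]
tcp_rot: [-177.8, -65.2, 86.7]
ft_force: [-0.6, 0.2, -1.2]
finger_gap: 85.6
```

```bash
python3 -c "
from h import *
snap('wrist','w1')
c=snap('scene','s1')
plan((574,26,100),toolrot(-25))"
```

```text
t 2.33 gap 85.7 j [-26.9  18.3  92.3  56.4 102.7 -29.8]
tcp [574.6  98.5 259.7] [-178.7  -64.6   87.6] F [0.6 0.7 0.7]
row [-0.1754, 0.0025, 0.0029] [-0.0103, -1.5642, -0.0035] | mm 175 deg 89.6
```

View pics/s1.png

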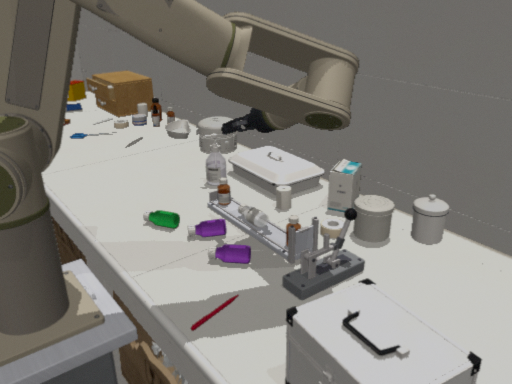

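```bash
python3 -c "
from h import *
s=load('s1')
for uv in [(315,122),(350,112),(330,85),(300,115)]:
    o,d=ray(s,uv); print(uv,np.round(o+d*(575-o[0])/d[0]),np.round(o+d*(540-o[0])/d[0]))
save(s,'s1c',(200,20,380,180),4)
"
```

```text
(315, 122) [ 575. -192.  337.] [ 540. -228.  351.]
(350, 112) [ 575. -285.  376.] [ 540. -316.  388.]
(330, 85) [ 575. -229.  419.] [ 540. -263.  429.]
(300, 115) [ 575. -146.  342.] [ 540. -184.  356.]
```

View pics/s1c.png

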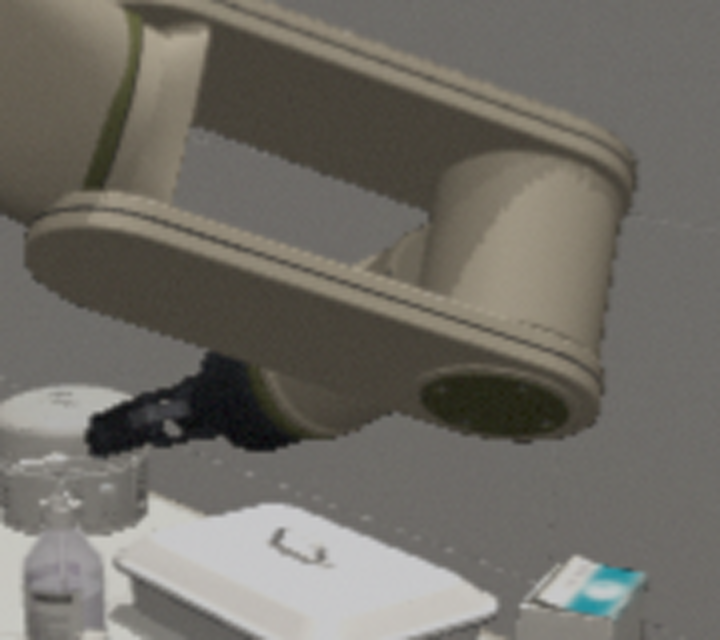

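View pics/w1.png

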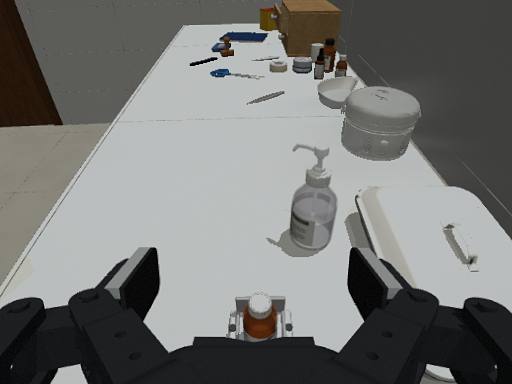

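```bash
python3 -c "
from h import *
plan((574,32,180),toolrot(0))"
```

```text
t 2.33 gap 85.7 j [-26.9  18.3  92.3  56.4 102.7 -29.8]
tcp [574.6  98.5 259.7] [-178.7  -64.6   87.6] F [0.6 0.7 0.7]
row [-0.1005, 0.0016, -0.026] [-0.0089, -1.1279, -0.0054] | mm 104 deg 64.6
```

Emit:
{"method": "jog_arm", "body": {"targets": [[-0.1, 0.002, -0.026, -0.009, -1.128, -0.005, 0], [-0.1, 0.002, -0.026, -0.009, -1.128, -0.005, 0], [-0.1, 0.002, -0.026, -0.009, -1.128, -0.005, 0], [-0.1, 0.002, -0.026, -0.009, -1.128, -0.005, 0], [-0.1, 0.002, -0.026, -0.009, -1.128, -0.005, 0]]}}

```text
time: 2.75
tool_pos: [577.1, 31.1, 185.0]
tcp_rot: [179.6, -28.3, 88.9]
ft_force: [0.4, 0.6, 0.2]
finger_gap: 85.4
```

```bash
python3 -c "
from h import *
plan((574,32,180),toolrot(0))"
```

```text
t 2.75 gap 85.4 j [-18.9   9.1  93.1  27.   87.2 -21.3]
tcp [577.1  31.1 185. ] [179.6 -28.3  88.9] F [0.4 0.6 0.2]
row [-0.0016, -0.0032, 0.0048] [0.0066, -0.4937, -0.0004] | mm 6 deg 28.3
```

Emit:
{"method": "jog_arm", "body": {"targets": [[0, -0.002, 0, 0.006, -0.494, 0, 0], [0, -0.002, 0, 0.006, -0.494, 0, 0], [0, -0.002, 0, 0.006, -0.494, 0, 0], [0, -0.002, 0, 0.006, -0.494, 0, 0], [0, -0.002, 0, 0.006, -0.494, 0, 0]]}}

```text
time: 3.17
tool_pos: [575.8, 37.0, 188.0]
tcp_rot: [179.7, -0.1, 89.3]
ft_force: [-0.2, 1.0, -0.7]
finger_gap: 85.3
```

```bash
python3 -c "
from h import *
s=snap('wrist','w2');
for p in [(575,81,36),(573,-16,36)]: print(proj(s,p))
plan((574,32,26),toolrot(0))"
```

```text
[[251.24691658 139.48385325]]
[[250.41164317 238.51524308]]
t 3.22 gap 85.4 j [-1.7  5.  92.5  0.5 82.3 -1.1]
tcp [575.2  36.6 186.8] [179.8  -0.5  89.3] F [ 0.2 -0.1 -0.2]
row [-0.0059, -0.0016, 0.1608] [0.0027, -0.008, 0.0085] | mm 161 deg 0.7
```

View pics/w2.png

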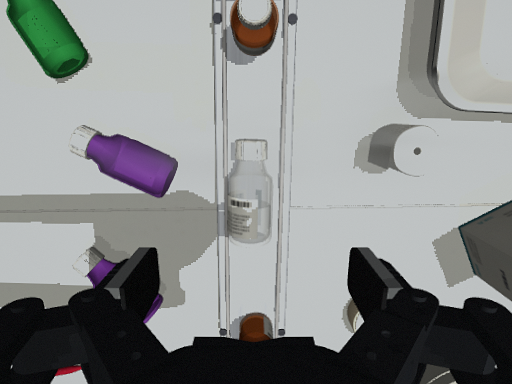

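Emit:
{"method": "jog_arm", "body": {"targets": [[-0.006, -0.001, 0.04, 0, -0.008, 0.008, 0.1], [-0.006, -0.001, 0.08, 0, -0.008, 0.008, 0.3], [-0.006, -0.001, 0.12, 0, -0.008, 0.008, 0.35], [-0.006, -0.001, 0.145, 0, -0.008, 0.008, 0.35], [-0.006, -0.001, 0.16, 0, -0.008, 0.008, 0.35]]}}

```text
time: 3.63
tool_pos: [569.4, 28.0, 19.5]
tcp_rot: [-179.5, -0.2, 88.3]
ft_force: [-0.6, -1.0, -0.8]
finger_gap: 55.6
```

```bash
python3 -c "
from h import *
snap('wrist','w3')
plan((574,32,26),toolrot(0))"
```

```text
t 3.68 gap 55.5 j [ -2.5  15.1 100.1   0.2  65.4  -0.9]
tcp [568.2  28.   17.6] [-179.4   -0.2   88.3] F [-2.2  0.2 -1.6]
row [0.0042, 0.0056, -0.0084] [-0.0111, -0.0037, -0.008] | mm 11 deg 0.8
```

View pics/w3.png

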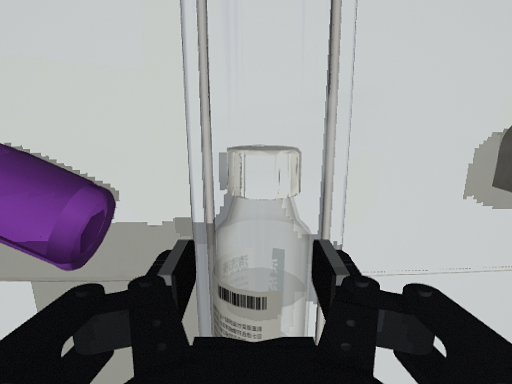

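Emit:
{"method": "jog_arm", "body": {"targets": [[0.004, 0.005, -0.007, -0.01, 0, -0.008, 0.35], [0.004, 0.005, -0.007, -0.01, 0, -0.008, 0.35], [0.004, 0.005, -0.007, -0.01, 0, -0.008, 0.6]]}}

```text
time: 3.93
tool_pos: [579.4, 32.2, 33.2]
tcp_rot: [179.4, -0.1, 88.9]
ft_force: [-2.2, 0.3, 3.2]
finger_gap: 45.0
```

```bash
python3 -c "
from h import *
plan((574,32,26),toolrot(0))"
```

```text
t 3.93 gap 45.0 j [-2.  14.4 99.2  0.2 65.8 -0.9]
tcp [579.4  32.2  33.2] [ 1.794e+02 -1.000e-01  8.890e+01] F [-2.2  0.3  3.2]
row [-0.0003, -0.0055, 0.0071] [0.0104, -0.0024, 0.0011] | mm 9 deg 0.6
```

Emit:
{"method": "jog_arm", "body": {"targets": [[0, 0, 0, 0, 0, 0, 0.6], [0, 0, 0, 0, 0, 0, 0.7], [0, 0, 0, 0, 0, 0, 0.7], [0, 0, 0, 0, 0, 0, 0.7]], "newtons": 30}}

```text
time: 4.27
tool_pos: [579.2, 32.2, 33.1]
tcp_rot: [179.4, -0.1, 88.9]
ft_force: [-0.5, 0.3, 8.1]
finger_gap: 40.6
```

```bash
python3 -c "
from h import *
plan((574,-10,60),toolrot(0))"
```

```text
t 4.27 gap 40.6 j [-2.  14.3 99.2  0.1 65.8 -0.9]
tcp [579.2  32.2  33.1] [ 1.794e+02 -1.000e-01  8.890e+01] F [-0.5  0.3  8.1]
row [-0.0423, -0.0041, -0.027] [0.0103, -0.0021, 0.0014] | mm 50 deg 0.6
```

Emit:
{"method": "jog_arm", "body": {"targets": [[0, -0.003, 0, 0, 0, 0, 0.4], [0, -0.004, 0.005, 0.008, 0, 0, 0.38], [0, -0.004, 0.01, 0.008, 0, 0, 0.38], [0, -0.004, 0.01, 0.008, 0, 0, 0.38], [0, -0.004, 0.01, 0.008, 0, 0, 0.6]]}}

```text
time: 4.68
tool_pos: [571.6, 32.4, 18.5]
tcp_rot: [-179.7, -0.1, 88.9]
ft_force: [0.2, -0.1, -1.4]
finger_gap: 42.2
```

Emit:
{"method": "jog_arm", "body": {"targets": [[0, 0, 0, 0, 0, 0, 0.7], [0, 0, 0, 0, 0, 0, 0.7], [0, 0, 0, 0, 0, 0, 0.7]]}}

```text
time: 4.93
tool_pos: [572.4, 32.4, 19.2]
tcp_rot: [-179.8, -0.1, 88.9]
ft_force: [-0.3, 0.2, -2.3]
finger_gap: 40.6
```

```bash
python3 -c "
from h import *
plan((574,-10,60),toolrot(0))"
```

```text
t 4.93 gap 40.6 j [-2.  15.3 99.8  0.1 65.2 -0.9]
tcp [572.4  32.4  19.2] [-1.798e+02 -1.000e-01  8.890e+01] F [-0.3  0.2 -2.3]
row [-0.0423, 0.0023, -0.0408] [-0.004, -0.002, 0.0013] | mm 59 deg 0.3
```

Emit:
{"method": "jog_arm", "body": {"targets": [[0, 0, -0.025, 0, 0, 0, 0.7], [-0.02, 0.001, -0.03, 0, 0, 0, 0.7], [-0.044, 0.002, -0.03, 0, 0, 0, 0.7], [-0.044, 0.002, -0.03, 0, 0, 0, 0.7], [-0.044, 0.002, -0.03, 0, 0, 0, 0.7]]}}

```text
time: 5.35
tool_pos: [573.8, -12.6, 49.5]
tcp_rot: [-179.8, -0.1, 88.8]
ft_force: [0.6, 0.3, -1.7]
finger_gap: 41.0
```

```bash
python3 -c "
from h import *
snap('wrist','w4')
plan((574,-12,21),toolrot(0))"
```

```text
t 5.4 gap 40.9 j [-6.4 12.9 99.   0.1 68.3 -5.2]
tcp [573.6 -11.8  49.2] [-1.798e+02 -1.000e-01  8.880e+01] F [ 0.6 -0.  -1.5]
row [-0.0002, 0.0005, 0.0282] [-0.004, -0.0024, 0.0001] | mm 28 deg 0.3
```

View pics/w4.png

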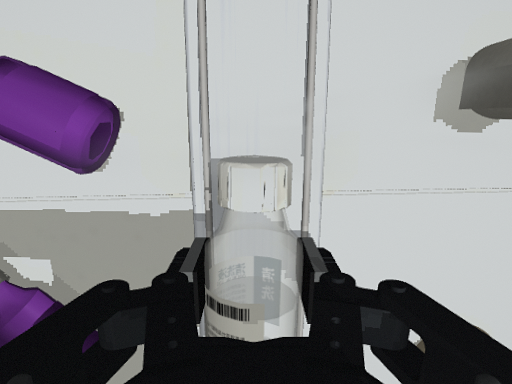

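Emit:
{"method": "jog_arm", "body": {"targets": [[0, 0, 0.014, 0, 0, 0, 0.7], [0, 0, 0.028, 0, 0, 0, 0.7], [0, 0, 0.028, 0, 0, 0, 0.7], [0, 0, 0.028, 0, 0, 0, 0.35], [0, 0, 0.028, 0, 0, 0, 0.35]]}}

```text
time: 5.82
tool_pos: [573.7, -11.1, 21.7]
tcp_rot: [-179.8, -0.1, 88.9]
ft_force: [-0.1, -0.4, 0.3]
finger_gap: 55.4
```

Emit:
{"method": "jog_arm", "body": {"targets": [[0, 0, 0, 0, 0, 0, 0.35], [0, 0, -0.02, 0, 0, 0, 0.3], [0, 0, -0.03, 0, 0, 0, 0.3], [0, 0, -0.03, 0, 0, 0, 0.3]]}}

```text
time: 6.15
tool_pos: [576.5, -11.9, 55.1]
tcp_rot: [179.9, -0.1, 88.9]
ft_force: [-0.6, -0.1, 0.4]
finger_gap: 59.8
```

```bash
python3 -c "
from h import *
snap('wrist','w5')
plan((574,-21,50),toolrot(-40))"
```

```text
t 6.2 gap 59.4 j [-6.3 12.6 98.8  0.1 68.5 -5.3]
tcp [575.7 -11.9  53.7] [ 1.80e+02 -1.00e-01  8.89e+01] F [ 0.5 -0.5  0.6]
row [-0.0092, -0.0016, 0.0037] [0.0013, -0.6997, 0.001] | mm 10 deg 40.1
```

View pics/w5.png

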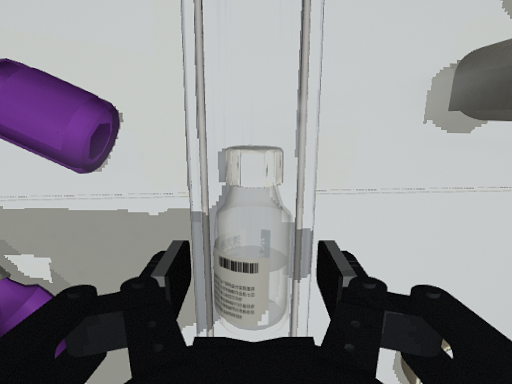

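Emit:
{"method": "jog_arm", "body": {"targets": [[-0.005, -0.001, -0.015, 0, -0.7, 0, 0.3], [-0.009, -0.001, -0.01, 0, -0.7, 0, 0.3], [-0.009, -0.001, 0, 0, -0.7, 0, 0.3], [-0.009, -0.001, 0, 0, -0.7, 0, 0.3], [-0.009, -0.001, 0, 0, -0.7, 0, 0.3]]}}

```text
time: 6.62
tool_pos: [573.3, -20.4, 52.0]
tcp_rot: [-180.0, 36.0, 88.9]
ft_force: [-1.1, -0.2, -0.3]
finger_gap: 60.1
```

Emit:
{"method": "jog_arm", "body": {"targets": [[0, 0, 0, 0, -0.09, 0, 0.35], [0, 0, 0, 0, -0.09, 0, 0.35]]}}

```text
time: 6.78
tool_pos: [570.3, -18.6, 47.6]
tcp_rot: [-179.3, 41.2, 89.6]
ft_force: [-1.0, -0.3, 0.2]
finger_gap: 55.6
```

```bash
python3 -c "
from h import *
s5=load('w5')
print(onz(s5,(252,147),40),onz(s5,(252,330),30))
s=snap('scene','s2'); save(s,'s2c',(190,100,390,250),4)
plan((574,-21,26),toolrot(-40))"
```

```text
[576.48430054  38.35069771  40.        ] [574.36730422 -75.08883843  30.        ]
t 6.83 gap 55.5 j [ 16.1  26.3  93.1 -39.5  78.6  31.2]
tcp [570.9 -19.   48.3] [-179.3   40.9   89.5] F [ 0.3  0.5 -0. ]
row [0.0131, 0.0033, 0.0181] [-0.0037, 0.0155, 0.0097] | mm 23 deg 1.1
```

View pics/s2c.png

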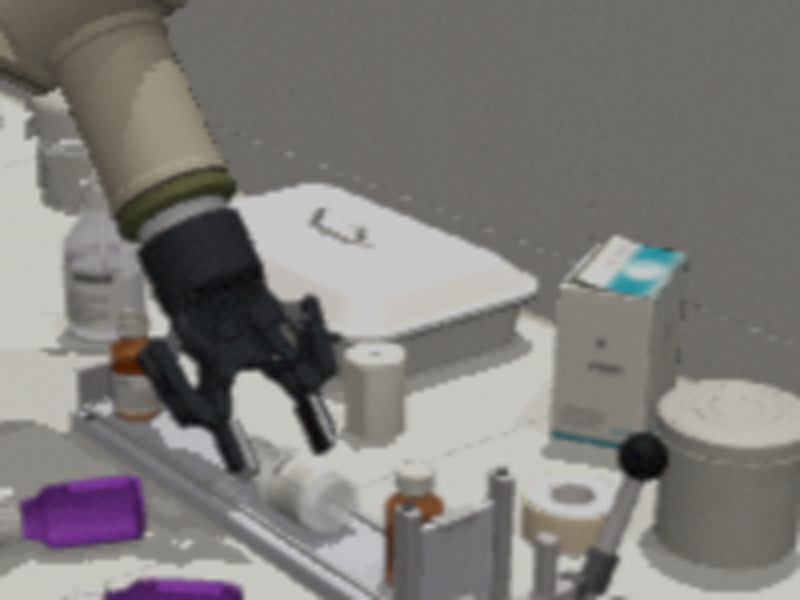

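Emit:
{"method": "jog_arm", "body": {"targets": [[0.007, 0.002, 0.009, 0, 0.015, 0.009, 0.35], [0.013, 0.003, 0.018, 0, 0.015, 0.009, 0.35], [0.013, 0.003, 0.018, 0, 0.015, 0.009, 0.35], [0.013, 0.003, 0.018, 0, 0.015, 0.009, 0.35]]}}

```text
time: 7.17
tool_pos: [574.9, -24.2, 28.7]
tcp_rot: [179.9, 39.9, 88.3]
ft_force: [-0.5, -0.3, 0.3]
finger_gap: 55.6
```

```bash
python3 -c "
from h import *
plan((574,-21,26),toolrot(-40))"
```

```text
t 7.17 gap 55.6 j [ 15.1  27.8  93.  -39.2  76.5  32.3]
tcp [574.9 -24.2  28.7] [179.9  39.9  88.3] F [-0.5 -0.3  0.3]
row [0.0042, -0.001, 0.0001] [-0.0042, -0.0009, -0.007] | mm 4 deg 0.5
```

Emit:
{"method": "jog_arm", "body": {"targets": [[0.003, 0, 0.001, 0, 0, -0.006, 0.5], [0.003, 0, 0.001, 0, 0, -0.006, 0.7], [0.003, 0, 0.001, 0, 0, -0.006, 0.7], [0.003, 0, 0.001, 0, 0, -0.006, 0.7], [0.003, 0, 0.001, 0, 0, -0.006, 0.7]], "newtons": 35}}

```text
time: 7.58
tool_pos: [575.8, -21.2, 27.0]
tcp_rot: [-179.9, 40.0, 88.8]
ft_force: [0.7, -2.3, 1.4]
finger_gap: 40.7
```

```bash
python3 -c "
from h import *
plan((574,-21,90),toolrot(-40))
plan((574,60,130),toolrot(50))
"
```

```text
t 7.58 gap 40.7 j [ 15.4  28.1  92.8 -39.3  76.4  32.2]
tcp [575.8 -21.2  27. ] [-179.9   40.    88.8] F [ 0.7 -2.3  1.4]
row [-0.0403, -0.0019, -0.0484] [-0.0015, 0.0003, -0.0001] | mm 63 deg 0.1
t 7.58 gap 40.7 j [ 15.4  28.1  92.8 -39.3  76.4  32.2]
tcp [575.8 -21.2  27. ] [-179.9   40.    88.8] F [ 0.7 -2.3  1.4]
row [-0.004, -0.0037, -0.1311] [-0.0011, 1.571, -0.0012] | mm 131 deg 90.0
```

Emit:
{"method": "jog_arm", "body": {"targets": [[-0.02, -0.001, -0.024, 0, 0, 0, 0.7], [-0.04, -0.002, -0.048, 0, 0, 0, 0.7], [-0.02, -0.003, -0.09, 0, 0.2, 0, 0.7], [-0.004, -0.003, -0.131, 0, 1.571, 0, 0.7], [-0.004, -0.003, -0.131, 0, 1.571, 0, 0.7]]}}

```text
time: 8.0
tool_pos: [577.4, 66.9, 134.4]
tcp_rot: [179.6, 17.9, 89.0]
ft_force: [1.4, -0.6, -1.5]
finger_gap: 41.1
```

```bash
python3 -c "
from h import *
plan((577,60,130),toolrot(50))
"
```

```text
t 8.0 gap 41.1 j [ 12.4  12.7  91.6 -17.8  80.1  17.1]
tcp [577.4  66.9 134.4] [179.6  17.9  89. ] F [ 1.4 -0.6 -1.5]
row [-0.0052, -0.0003, 0.0063] [0.0048, 1.1856, 0.0066] | mm 8 deg 67.9
```

Emit:
{"method": "jog_arm", "body": {"targets": [[0, 0, 0, 0, 1.186, 0.005, 0.7], [0, 0, 0, 0, 1.186, 0.005, 0.7], [0, 0, 0, 0, 1.186, 0.005, 0.7], [0, 0, 0, 0, 1.186, 0.005, 0.7], [0, 0, 0, 0, 1.186, 0.005, 0.7]]}}

```text
time: 8.42
tool_pos: [575.7, 60.3, 131.4]
tcp_rot: [179.8, -17.6, 88.7]
ft_force: [-0.9, -0.8, -2.4]
finger_gap: 41.2
```

```bash
python3 -c "
from h import *
plan((577,60,130),toolrot(50))
"
```

```text
t 8.42 gap 41.2 j [-10.1   8.4  96.8  17.8  78.  -13. ]
tcp [575.7  60.3 131.4] [179.8 -17.6  88.7] F [-0.9 -0.8 -2.4]
row [-0.0007, 0.0013, 0.0013] [0.0047, 0.565, -0.0009] | mm 2 deg 32.4
```

Emit:
{"method": "jog_arm", "body": {"targets": [[0, 0.001, 0, 0.004, 0.565, 0, 0.7], [0, 0.001, 0, 0.004, 0.565, 0, 0.7], [0, 0.001, 0, 0.004, 0.565, 0, 0.7], [0, 0.001, 0, 0.004, 0.565, 0, 0.7], [0, 0.001, 0, 0.004, 0.565, 0, 0.7]]}}

```text
time: 8.83
tool_pos: [575.0, 58.7, 128.4]
tcp_rot: [-179.5, -50.1, 88.2]
ft_force: [-0.2, 0.4, -1.8]
finger_gap: 40.5
```

Emit:
{"method": "jog_arm", "body": {"targets": [[0, 0, 0, 0, 0, 0, 0.7], [0, 0, 0, 0, 0, 0, 0.7]]}}

```text
time: 9.0
tool_pos: [575.0, 59.6, 128.0]
tcp_rot: [-179.3, -49.6, 88.1]
ft_force: [-0.4, 0.6, -1.1]
finger_gap: 41.1
```

```bash
python3 -c "
from h import *
s=snap('scene','s3'); save(s,'s3c',(190,100,390,250),4)
snap('wrist','w6')
plan((577,92,90),toolrot(50))
"
```

```text
t 9.1 gap 41.0 j [-25.6  21.6  94.   43.8  90.3 -34.6]
tcp [575.9  60.5 129.9] [-179.6  -49.5   88.5] F [ 0.6  0.1 -1. ]
row [-0.0099, 0.0006, 0.0499] [-0.0022, 0.0084, -0.0035] | mm 51 deg 0.5
```

View pics/s3c.png

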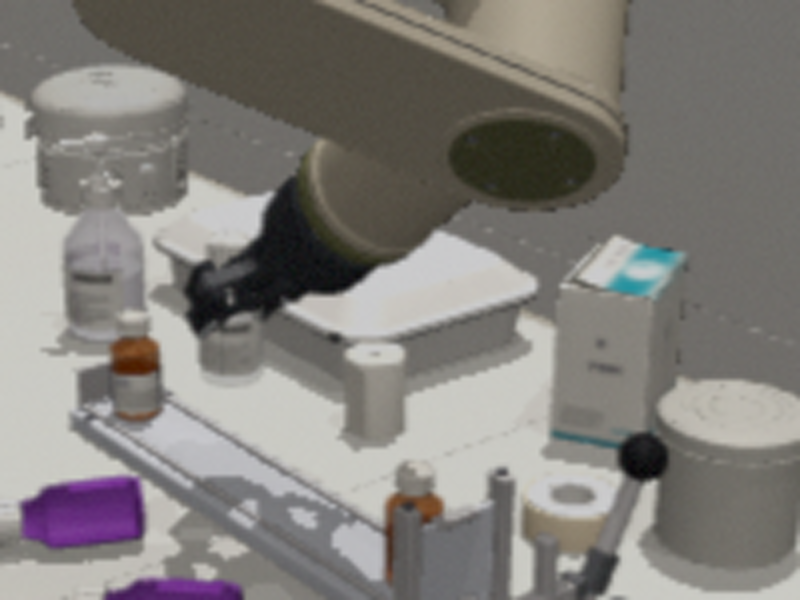

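View pics/w6.png

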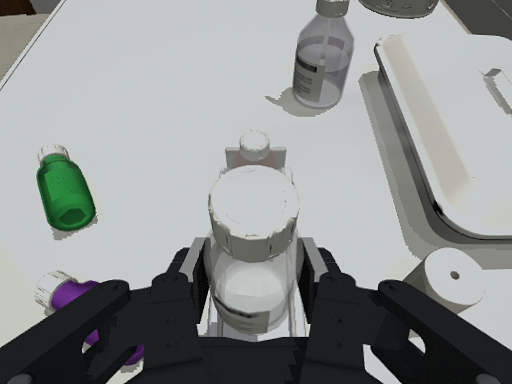

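```bash
python3 -c "
from h import *
s=load('s3');w=load('w6')
P=[(576,50.5,91),(576,50.5,189)]
print((proj(s,P)-[190,100])*4, proj(w,P))
# measured cap top centre in wrist (254,193)
for z in (183,186,189,192): print(z,onz(w,(253.5,193),z))
"
```

```text
[[232.5554439  369.1065624 ]
 [229.90830528 231.04534478]] [[255.77704518 297.99892768]
 [255.99262656 202.07994606]]
183 [575.34583422  58.3647956  183.        ]
186 [575.31656618  56.20657907 186.        ]
189 [575.28729814  54.04836255 189.        ]
192 [575.2580301   51.89014602 192.        ]
```

```bash
python3 -c "
from h import *
plan((577,92,90),toolrot(50))
plan((577,92,62),toolrot(50))
plan((577,92,52),toolrot(50))
"
```

```text
t 9.1 gap 41.0 j [-25.6  21.6  94.   43.8  90.3 -34.6]
tcp [575.9  60.5 129.9] [-179.6  -49.5   88.5] F [ 0.6  0.1 -1. ]
row [-0.0099, 0.0006, 0.0499] [-0.0022, 0.0084, -0.0035] | mm 51 deg 0.5
t 9.1 gap 41.0 j [-25.6  21.6  94.   43.8  90.3 -34.6]
tcp [575.9  60.5 129.9] [-179.6  -49.5   88.5] F [ 0.6  0.1 -1. ]
row [-0.0312, 0.0007, 0.0681] [-0.0022, 0.0084, -0.0035] | mm 75 deg 0.5
t 9.1 gap 41.0 j [-25.6  21.6  94.   43.8  90.3 -34.6]
tcp [575.9  60.5 129.9] [-179.6  -49.5   88.5] F [ 0.6  0.1 -1. ]
row [-0.0388, 0.0008, 0.0746] [-0.0022, 0.0084, -0.0035] | mm 84 deg 0.5
```

Emit:
{"method": "jog_arm", "body": {"targets": [[-0.005, 0, 0.025, 0, 0.008, -0.003, 0.7], [-0.01, 0.001, 0.05, 0, 0.008, -0.003, 0.7], [-0.021, 0.001, 0.059, 0, 0.008, -0.003, 0.7], [-0.031, 0.001, 0.068, 0, 0.008, -0.003, 0.7], [-0.031, 0.001, 0.068, 0, 0.008, -0.003, 0.7]]}}

```text
time: 9.52
tool_pos: [575.4, 93.0, 59.7]
tcp_rot: [-179.5, -50.1, 88.6]
ft_force: [-1.2, -0.2, -2.1]
finger_gap: 41.0
```

Emit:
{"method": "jog_arm", "body": {"targets": [[0, 0, 0, 0, 0, 0, 0.7], [0, 0, 0, 0, 0, 0, 0.7]]}}

```text
time: 9.68
tool_pos: [577.7, 91.5, 62.9]
tcp_rot: [-179.9, -50.1, 88.8]
ft_force: [0.6, -0.8, -1.5]
finger_gap: 41.1
```

```bash
python3 -c "
from h import *
s=snap('scene','s4'); save(s,'s4c',(190,100,390,250),4)
snap('wrist','w7')
plan((577,92,52),toolrot(50))
"
```

```text
t 9.78 gap 41.1 j [-23.1  26.9  95.7  45.7  84.  -38.2]
tcp [577.9  91.2  63.1] [-180.   -50.1   88.8] F [-0.6 -0.2 -1.3]
row [-0.008, -0.0009, 0.0077] [-0.0004, -0.0014, -0.0003] | mm 11 deg 0.1
```

View pics/s4c.png

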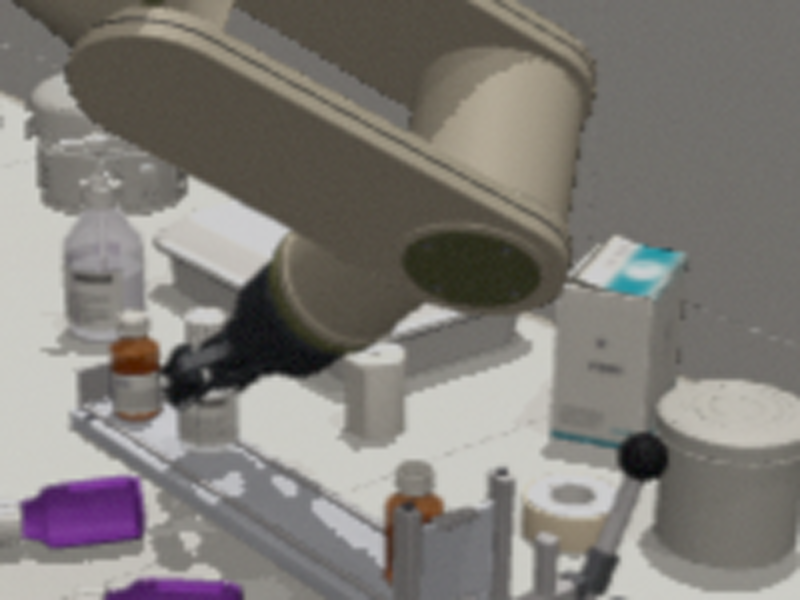

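View pics/w7.png

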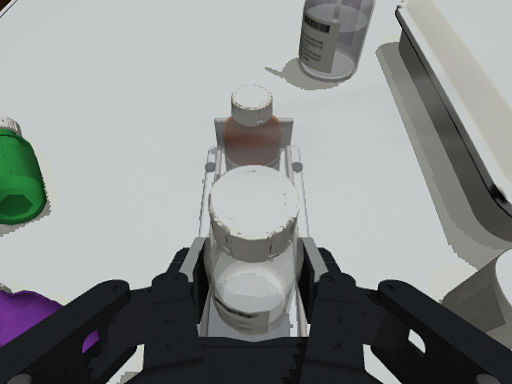

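Emit:
{"method": "jog_arm", "body": {"targets": [[-0.003, -0.001, 0.0025, 0, 0, 0, 0.7], [-0.006, -0.001, 0.005, 0, 0, 0, 0.7], [-0.006, -0.001, 0.005, 0, 0, 0, 0.7], [-0.006, -0.001, 0.005, 0, 0, 0, 0.7]]}}

```text
time: 10.12
tool_pos: [575.7, 91.8, 53.8]
tcp_rot: [-179.7, -50.1, 88.6]
ft_force: [-0.9, -0.1, -1.8]
finger_gap: 40.8
```

```bash
python3 -c "
from h import *
plan((577,92,52),toolrot(50))
"
```

```text
t 10.12 gap 40.8 j [-23.1  27.7  95.9  45.7  83.5 -38.8]
tcp [575.7  91.8  53.8] [-179.7  -50.1   88.6] F [-0.9 -0.1 -1.8]
row [-0.0012, 0.0013, 0.0014] [-0.0022, -0.0023, -0.0021] | mm 2 deg 0.2
```

Weight is still carried, with no floor contact yet. I'll go lower in small steps.

Emit:
{"method": "jog_arm", "body": {"targets": [[-0.0025, 0, 0.002, 0, 0, 0, 0.7], [-0.0025, 0, 0.002, 0, 0, 0, 0.7], [-0.0025, 0, 0.002, 0, 0, 0, 0.7]]}}

```text
time: 10.37
tool_pos: [575.8, 91.9, 53.6]
tcp_rot: [-179.8, -50.3, 88.8]
ft_force: [-9.2, -5.6, 18.4]
finger_gap: 40.9
```

Emit:
{"method": "jog_arm", "body": {"targets": [[-0.002, 0, 0.0015, 0, 0, 0, 0.7], [-0.002, 0, 0.0015, 0, 0, 0, 0.7]]}}

```text
time: 10.53
tool_pos: [575.9, 92.0, 53.6]
tcp_rot: [-179.9, -50.5, 89.0]
ft_force: [-17.8, -8.3, 36.4]
finger_gap: 41.1
```

Emit:
{"method": "jog_arm", "body": {"targets": [[0.0035, 0, -0.003, 0, 0, 0, 0.7], [0.0035, 0, -0.003, 0, 0, 0, 0.7]]}}

```text
time: 10.7
tool_pos: [576.5, 91.2, 54.0]
tcp_rot: [-179.9, -50.1, 88.8]
ft_force: [0.1, -0.1, -2.0]
finger_gap: 41.0
```

```bash
python3 -c "
from h import *
s=snap('scene','s5'); save(s,'s5c',(190,140,330,245),5)
snap('wrist','w8')
plan((577,92,52),toolrot(50))
"
```

```text
t 10.8 gap 40.7 j [-23.2  27.8  95.8  45.7  83.4 -38.9]
tcp [576.4  91.4  53.7] [-179.9  -50.1   88.7] F [-1.9 -4.9  8.2]
row [-0.001, 0.0005, 0.0016] [-0.0011, -0.0026, -0.0008] | mm 2 deg 0.2
```

View pics/s5c.png

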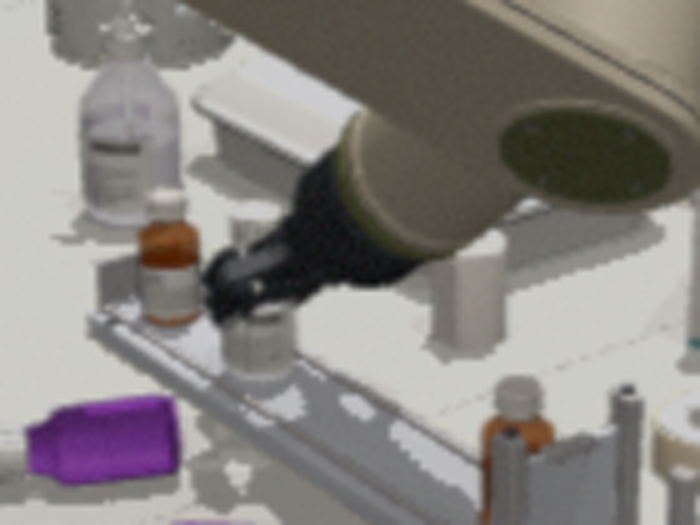

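Emit:
{"method": "jog_arm", "body": {"targets": [[0.0004, 0, -0.0003, 0, 0, 0, 0.6], [0.0004, 0, -0.0003, 0, 0, 0, 0.45], [0.0004, 0, -0.0003, 0, 0, 0, 0.35], [0.0004, 0, -0.0003, 0, 0, 0, 0.25]]}}

```text
time: 11.13
tool_pos: [575.4, 92.0, 52.8]
tcp_rot: [-179.7, -50.1, 88.6]
ft_force: [-0.0, 0.0, 0.3]
finger_gap: 64.0
```

```bash
python3 -c "
from h import *
snap('wrist','w9')
plan((577,92,52),toolrot(50))
"
```

```text
t 11.18 gap 63.8 j [-23.1  27.8  95.9  45.7  83.4 -38.8]
tcp [575.4  91.9  52.9] [-179.7  -50.1   88.6] F [-0.4  0.  -0.5]
row [-0.0006, 0.0016, 0.0006] [-0.0029, -0.0026, -0.0023] | mm 2 deg 0.3
```

View pics/w9.png

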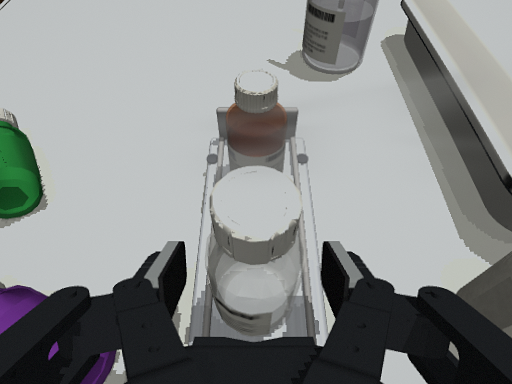

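Emit:
{"method": "jog_arm", "body": {"targets": [[0, 0, -0.02, 0, 0, 0, 0.25], [0, 0, -0.04, 0, 0, 0, 0.25], [0.01, 0, -0.07, 0, 0, 0, 0.3], [0.04, 0, -0.1, 0, 0, 0, 0.3], [0.08, 0, -0.12, 0, 0, 0, 0.3]]}}

```text
time: 11.6
tool_pos: [574.8, 48.1, 188.1]
tcp_rot: [-179.5, -50.2, 88.3]
ft_force: [1.4, 0.2, 0.9]
finger_gap: 60.0
```

```bash
python3 -c "
from h import *
s=snap('scene','s6'); save(s,'s6c',(190,140,390,290),4)
plan(lane2w([-20,-245,260]),toolrot(0,0))
"
```

```text
t 11.65 gap 59.8 j [-26.7  17.4  91.6  44.2  95.8 -31.2]
tcp [578.6  49.6 198.3] [179.4 -50.1  89.3] F [5.6 0.7 7.1]
row [-0.1532, -0.0214, -0.2795] [0.0062, -0.874, 0.0029] | mm 319 deg 50.1
```

View pics/s6c.png

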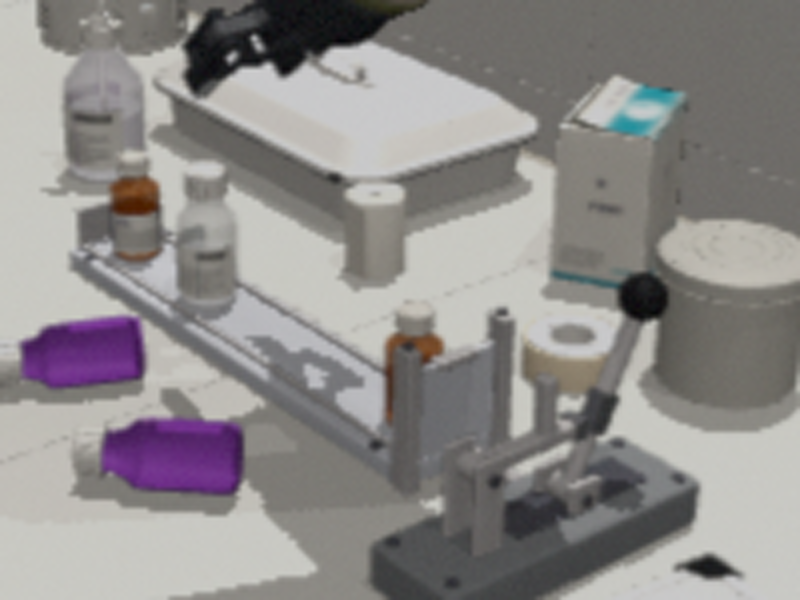

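```bash
python3 -c "
from h import *
t=load('top0');s=load('scene0')
for n,p in dict(tabtop=(-20,-245,114),tab=(-20,-245,102),hinge=(-70,-245,75),knob=(50,-245,139.5),piv=(0,-245,36)).items():
    P=lane2w(p); print(n,P.round(1),'top',((proj(t,P)-[170,140])*3.3).round(),'scene',((proj(s,P)-[190,160])*4).round())
"
```

```text
tabtop [ 550.2 -262.5  114. ] top [[705. 192.]] scene [[541. 289.]]
tab [ 550.2 -262.5  102. ] top [[700. 194.]] scene [[540. 308.]]
hinge [ 500.2 -261.5   75. ] top [[687. 267.]] scene [[469. 381.]]
knob [ 620.2 -264.   139.5] top [[718.  85.]] scene [[637. 211.]]
piv [ 570.2 -262.9   36. ] top [[670. 175.]] scene [[561. 401.]]
```

Emit:
{"method": "jog_arm", "body": {"targets": [[-0.153, -0.021, -0.28, 0, -0.874, 0, 0.3], [-0.153, -0.021, -0.28, 0, -0.874, 0, 0.3], [-0.153, -0.021, -0.28, 0, -0.874, 0, 0.3], [-0.153, -0.021, -0.28, 0, -0.874, 0, 0.3], [-0.153, -0.021, -0.28, 0, -0.874, 0, 0.3]]}}

```text
time: 12.07
tool_pos: [557.9, -156.1, 230.2]
tcp_rot: [-179.9, -13.9, 88.8]
ft_force: [0.3, 0.7, -0.4]
finger_gap: 59.6
```

```bash
python3 -c "
from h import *
plan(lane2w([-20,-245,230]),toolrot(0,0))
plan(lane2w([-20,-245,230]),toolrot(0,0,-1.2))
"
```

```text
t 12.07 gap 59.6 j [-28.5   8.9  84.9  12.3  92.6 -27.4]
tcp [ 557.9 -156.1  230.2] [-179.9  -13.9   88.8] F [ 0.3  0.7 -0.4]
row [-0.1035, -0.0055, -0.0254] [-0.0009, -0.2431, 0.0001] | mm 107 deg 13.9
t 12.07 gap 59.6 j [-28.5   8.9  84.9  12.3  92.6 -27.4]
tcp [ 557.9 -156.1  230.2] [-179.9  -13.9   88.8] F [ 0.3  0.7 -0.4]
row [-0.1035, -0.0055, -0.0254] [-0.1916, -0.1901, 1.5625] | mm 107 deg 90.8
```

Emit:
{"method": "jog_arm", "body": {"targets": [[-0.103, -0.005, -0.025, -0.192, -0.19, 1.562, 0.3], [-0.103, -0.005, -0.025, -0.192, -0.19, 1.562, 0.3], [-0.103, -0.005, -0.025, -0.192, -0.19, 1.562, 0.3], [-0.103, -0.005, -0.025, -0.192, -0.19, 1.562, 0.3], [-0.103, -0.005, -0.025, -0.192, -0.19, 1.562, 0.3]]}}

```text
time: 12.48
tool_pos: [549.8, -261.1, 226.4]
tcp_rot: [-176.8, -8.8, 52.4]
ft_force: [-0.7, 0.4, -0.1]
finger_gap: 59.6
```

```bash
python3 -c "
from h import *
plan(lane2w([-18,-247,200]),toolrot(0,0,-1.2))
"
```

```text
t 12.48 gap 59.6 j [-35.6  10.7  82.7   8.9  89.5   1.5]
tcp [ 549.8 -261.1  226.4] [-176.8   -8.8   52.4] F [-0.7  0.4 -0.1]
row [-0.0054, 0.0054, 0.0256] [-0.1233, -0.1159, 0.938] | mm 27 deg 54.6
```

Emit:
{"method": "jog_arm", "body": {"targets": [[-0.005, 0.005, 0, -0.123, -0.116, 0.938, 0.3], [-0.005, 0.005, 0, -0.123, -0.116, 0.938, 0.3], [-0.005, 0.005, 0, -0.123, -0.116, 0.938, 0.4], [-0.005, 0.005, 0, -0.123, -0.116, 0.938, 0.5], [-0.005, 0.005, 0, -0.123, -0.116, 0.938, 0.5]]}}

```text
time: 12.9
tool_pos: [551.3, -266.1, 225.6]
tcp_rot: [-178.0, -2.6, 17.4]
ft_force: [-1.2, 0.7, 0.1]
finger_gap: 42.4
```

```bash
python3 -c "
from h import *
plan(lane2w([-18,-247,200]),toolrot(0,0,-1.2))
"
```

```text
t 12.9 gap 42.4 j [-32.6   9.   84.2   3.3  86.6  39.8]
tcp [ 551.3 -266.1  225.6] [-178.    -2.6   17.4] F [-1.2  0.7  0.1]
row [0.0001, -0.0003, 0.0257] [-0.0424, -0.0401, 0.3256] | mm 26 deg 19.0
```

Emit:
{"method": "jog_arm", "body": {"targets": [[0, 0, 0, -0.042, -0.04, 0.326, 0.5], [0, 0, 0, -0.042, -0.04, 0.326, 0.5], [0, 0, 0, -0.042, -0.04, 0.326, 0.5], [0, 0, 0, -0.042, -0.04, 0.326, 0.5], [0, 0, 0, -0.042, -0.04, 0.326, 0.5]]}}

```text
time: 13.32
tool_pos: [551.5, -265.8, 225.7]
tcp_rot: [-179.9, -0.0, -0.7]
ft_force: [0.2, 0.3, 0.0]
finger_gap: 42.7
```

```bash
python3 -c "
from h import *
s=snap('wrist','w10')
P=[lane2w(p) for p in [(-18,-247,114),(-18,-247,102),(-68,-247,75),(52,-247,139.5)]]
print(proj(s,P).round())
plan(lane2w([-18,-247,150]),toolrot(0,0,-1.2))
"
```

```text
[[252. 195.]
 [252. 192.]
 [252. 235.]
 [253. 107.]]
t 13.37 gap 42.4 j [-30.6   9.5  83.6   0.1  86.9  60.1]
tcp [ 551.4 -266.1  225.8] [-179.9   -0.    -0.7] F [-1.  -0.3 -0. ]
row [0.0006, -0.0014, 0.0758] [-0.0014, -0.0009, 0.009] | mm 76 deg 0.5
```

View pics/w10.png

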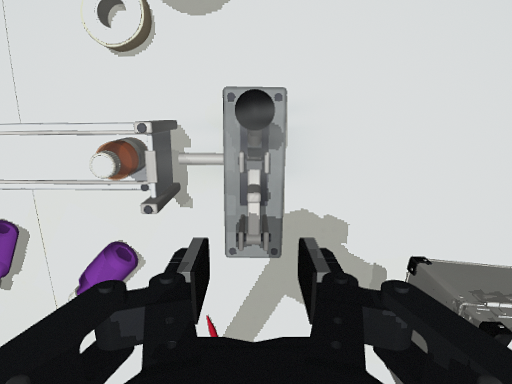

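```bash
python3 -c "
from h import *
save(load('w10'),'w10c',(210,80,300,265),4.3)"
```

```text
(no output)
```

View pics/w10c.png

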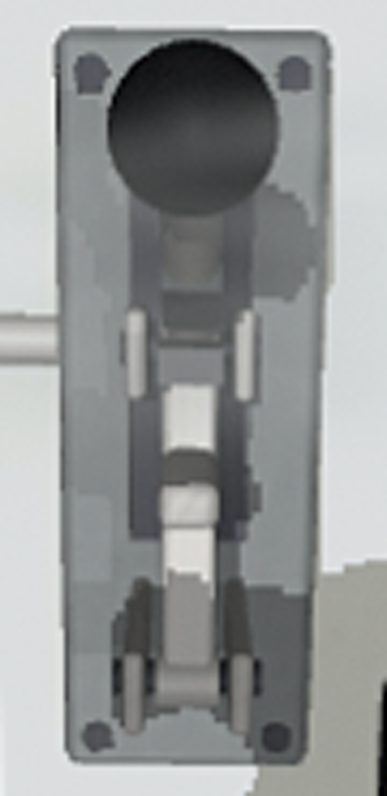

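```bash
python3 -c "
from h import *
plan(lane2w([-18.5,-248,92]),toolrot(0,0,-1.2))
"
```

```text
t 13.37 gap 42.4 j [-30.6   9.5  83.6   0.1  86.9  60.1]
tcp [ 551.4 -266.1  225.8] [-179.9   -0.    -0.7] F [-1.  -0.3 -0. ]
row [0.0, -0.0003, 0.1338] [-0.0014, -0.0009, 0.009] | mm 134 deg 0.5
```

Emit:
{"method": "jog_arm", "body": {"targets": [[0, 0, 0.04, 0, 0, 0.009, 0.5], [0, 0, 0.08, 0, 0, 0.009, 0.5], [0, 0, 0.11, 0, 0, 0.009, 0.5], [0, 0, 0.132, 0, 0, 0.009, 0.5], [0, 0, 0.132, 0, 0, 0.009, 0.5]]}}

```text
time: 13.78
tool_pos: [547.6, -264.2, 87.4]
tcp_rot: [-179.7, 0.4, -1.3]
ft_force: [-0.4, 0.5, -2.0]
finger_gap: 42.5
```

Emit:
{"method": "jog_arm", "body": {"targets": [[0, 0, 0, 0, 0, 0, 0.5], [0, 0, 0, 0, 0, 0, 0.5]]}}

```text
time: 13.95
tool_pos: [552.5, -267.0, 96.2]
tcp_rot: [180.0, -0.2, -1.4]
ft_force: [-0.4, -0.7, 0.7]
finger_gap: 42.5
```

```bash
python3 -c "
from h import *
snap('wrist','w11')
s=snap('scene','s7'); save(s,'s7c',(260,160,390,290),5)
plan(lane2w([-18.5,-248,92]),toolrot(0,0,-1.2))
"
```

```text
t 14.05 gap 42.4 j [-30.6  15.   91.1   0.1  73.6  60.7]
tcp [ 553.3 -267.4   97.2] [179.9  -0.3  -1.4] F [ 0.2  0.5 -0.1]
row [-0.0017, -0.0018, 0.0052] [0.0015, -0.0051, -0.0032] | mm 6 deg 0.4
```

View pics/w11.png

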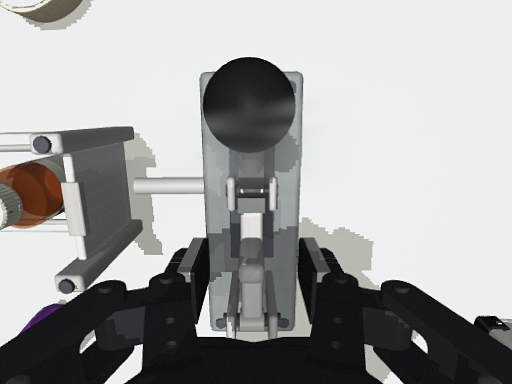

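View pics/s7c.png

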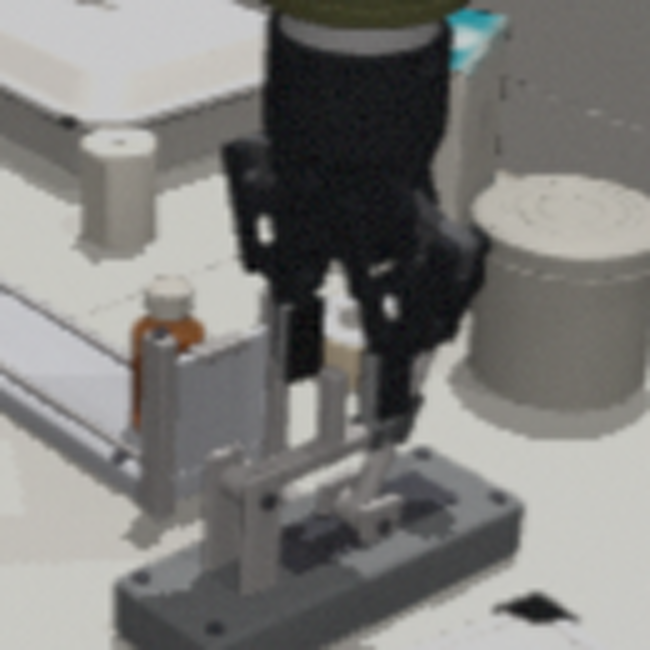

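Emit:
{"method": "jog_arm", "body": {"targets": [[-0.001, 0, 0.003, 0, 0, 0, 0.8], [-0.001, 0, 0.003, 0, 0, 0, 1.0], [-0.001, 0, 0.003, 0, 0, 0, 1.0], [-0.001, 0, 0.003, 0, 0, 0, 1.0], [-0.001, 0, 0.003, 0, 0, 0, 1.0]], "newtons": 25}}

```text
time: 14.47
tool_pos: [551.1, -266.1, 92.1]
tcp_rot: [-180.0, -0.1, -1.4]
ft_force: [-0.4, 3.8, 5.9]
finger_gap: 11.3
```

```bash
python3 -c "
from h import *
snap('wrist','w12')
s=r.sense(); p=s['tool_pos']; R0=rot(s['tcp_rot'])
g=w2lane(p+R0.apply([0,0,-17])); print('grasp lane',g.round(1))
h=np.array([-68.5,g[1],75])
for a in (15,30,45,60,75,85):
    q=R.from_euler('y',-a,degrees=True)
    k=h+q.apply(g-h)            # grasp point in lane after catch turn a
    tl=toolrot(0,-a,-1.2)
    P=lane2w(k)+tl.apply([0,0,17]); print(a,'tcp',P.round(1),end=' '); plan(P,tl)
"
```

```text
grasp lane [ -19.1 -248.6  109.1]
15 tcp [ 544.9 -266.   104.3] t 14.52 gap 11.4 j [-30.6  15.2  91.5   0.1  73.3  60.7]
tcp [ 551.1 -266.1   92.1] [-1.8e+02 -1.0e-01 -1.4e+00] F [0.4 3.4 5.7]
row [-0.0061, 0.0, -0.0122] [-0.0002, 0.2598, -0.0035] | mm 14 deg 14.9
30 tcp [ 535.9 -265.8  114.5] t 14.52 gap 11.4 j [-30.6  15.2  91.5   0.1  73.3  60.7]
tcp [ 551.1 -266.1   92.1] [-1.8e+02 -1.0e-01 -1.4e+00] F [0.4 3.4 5.7]
row [-0.0151, 0.0, -0.0225] [0.0003, 0.5216, -0.0035] | mm 27 deg 29.9
45 tcp [ 524.5 -265.6  122. ] t 14.52 gap 11.4 j [-30.6  15.2  91.5   0.1  73.3  60.7]
tcp [ 551.1 -266.1   92.1] [-1.8e+02 -1.0e-01 -1.4e+00] F [0.4 3.4 5.7]
row [-0.0265, 0.0001, -0.03] [0.0008, 0.7834, -0.0035] | mm 40 deg 44.9
60 tcp [ 511.5 -265.3  126.3] t 14.52 gap 11.4 j [-30.6  15.2  91.5   0.1  73.3  60.7]
tcp [ 551.1 -266.1   92.1] [-1.8e+02 -1.0e-01 -1.4e+00] F [0.4 3.4 5.7]
row [-0.0395, 0.0001, -0.0344] [0.0012, 1.0452, -0.0034] | mm 52 deg 59.9
75 tcp [ 497.9 -265.   127.2] t 14.52 gap 11.4 j [-30.6  15.2  91.5   0.1  73.3  60.7]
tcp [ 551.1 -266.1   92.1] [-1.8e+02 -1.0e-01 -1.4e+00] F [0.4 3.4 5.7]
row [-0.0531, 0.0002, -0.0352] [0.0017, 1.307, -0.0033] | mm 64 deg 74.9
85 tcp [ 488.9 -264.8  125.7] t 14.52 gap 11.4 j [-30.6  15.2  91.5   0.1  73.3  60.7]
tcp [ 551.1 -266.1   92.1] [-1.8e+02 -1.0e-01 -1.4e+00] F [0.4 3.4 5.7]
row [-0.0621, 0.0002, -0.0338] [0.002, 1.4815, -0.0032] | mm 71 deg 84.9
```

Emit:
{"method": "jog_arm", "body": {"targets": [[-0.0025, 0, -0.006, 0, 0.122, 0, 1.0], [-0.0056, 0, -0.0115, 0, 0.244, 0, 1.0], [-0.0094, 0, -0.0167, 0, 0.366, 0, 1.0], [-0.0138, 0, -0.0213, 0, 0.488, 0, 1.0], [-0.0187, 0, -0.0253, 0, 0.61, 0, 1.0]]}}

```text
time: 14.93
tool_pos: [532.0, -266.0, 117.3]
tcp_rot: [179.9, -35.3, -1.4]
ft_force: [5.4, 10.8, -2.5]
finger_gap: 11.1
```

```bash
python3 -c "
from h import *
s=snap('scene','s8'); save(s,'s8c',(260,130,390,290),4)
p=np.array([551.1,-266.1,92.1]); g=np.array([-19.1,-248.6,109.1]);h=np.array([-68.5,g[1],75])
for a in (42,49,56,63,70,77,80):
    k=h+R.from_euler('y',-a,degrees=True).apply(g-h)
    tl=toolrot(0,-a,-1.2)
    print(a);plan(lane2w(k)+tl.apply([0,0,17]),tl)
"
```

```text
42
t 14.98 gap 11.7 j [-46.5 -12.9 125.4  35.1  46.2  25. ]
tcp [ 530.1 -264.5  114.3] [180.  -35.9  -1.4] F [ -0.9 -21.6   6.8]
row [0.0012, 0.0012, -0.0071] [0.0031, 0.1062, -0.003] | mm 7 deg 6.1
49
t 14.98 gap 11.7 j [-46.5 -12.9 125.4  35.1  46.2  25. ]
tcp [ 530.1 -264.5  114.3] [180.  -35.9  -1.4] F [ -0.9 -21.6   6.8]
row [-0.0019, 0.0012, -0.0127] [0.0033, 0.2284, -0.0028] | mm 13 deg 13.1
56
t 14.98 gap 11.7 j [-46.5 -12.9 125.4  35.1  46.2  25. ]
tcp [ 530.1 -264.5  114.3] [180.  -35.9  -1.4] F [ -0.9 -21.6   6.8]
row [-0.0056, 0.0012, -0.0179] [0.0035, 0.3506, -0.0026] | mm 19 deg 20.1
63
t 14.98 gap 11.7 j [-46.5 -12.9 125.4  35.1  46.2  25. ]
tcp [ 530.1 -264.5  114.3] [180.  -35.9  -1.4] F [ -0.9 -21.6   6.8]
row [-0.0099, 0.0013, -0.0226] [0.0036, 0.4727, -0.0024] | mm 25 deg 27.1
70
t 14.98 gap 11.7 j [-46.5 -12.9 125.4  35.1  46.2  25. ]
tcp [ 530.1 -264.5  114.3] [180.  -35.9  -1.4] F [ -0.9 -21.6   6.8]
row [-0.0148, 0.0013, -0.0267] [0.0038, 0.5949, -0.0022] | mm 31 deg 34.1
77
t 14.98 gap 11.7 j [-46.5 -12.9 125.4  35.1  46.2  25. ]
tcp [ 530.1 -264.5  114.3] [180.  -35.9  -1.4] F [ -0.9 -21.6   6.8]
row [-0.0201, 0.0013, -0.0302] [0.0039, 0.7171, -0.0019] | mm 36 deg 41.1
80
t 14.98 gap 11.7 j [-46.5 -12.9 125.4  35.1  46.2  25. ]
tcp [ 530.1 -264.5  114.3] [180.  -35.9  -1.4] F [ -0.9 -21.6   6.8]
row [-0.0225, 0.0013, -0.0315] [0.004, 0.7694, -0.0018] | mm 39 deg 44.1
```

View pics/s8c.png

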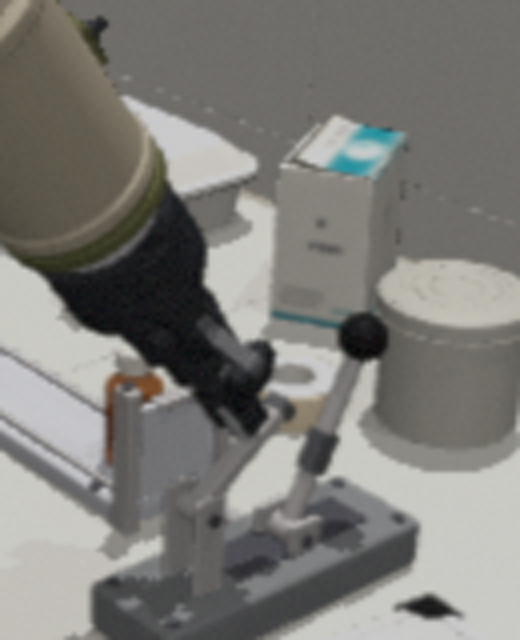

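```bash
python3 -c "
from h import *
g=np.array([-19.1,-248.6,109.1]);h=np.array([-68.5,g[1],75])
for a in (42,49,56,63,70,77,84):
    k=h+R.from_euler('y',-a,degrees=True).apply(g-h)
    tl=toolrot(0,-min(a,45),-1.2)
    print(a);plan(lane2w(k)+tl.apply([0,0,17]),tl)
" | grep -v tcp
```

```text
42
t 14.98 gap 11.7 j [-46.5 -12.9 125.4  35.1  46.2  25. ]
row [0.0012, 0.0012, -0.0071] [0.0031, 0.1062, -0.003] | mm 7 deg 6.1
49
t 14.98 gap 11.7 j [-46.5 -12.9 125.4  35.1  46.2  25. ]
row [-0.003, 0.0012, -0.0124] [0.0032, 0.1586, -0.0029] | mm 13 deg 9.1
56
t 14.98 gap 11.7 j [-46.5 -12.9 125.4  35.1  46.2  25. ]
row [-0.0087, 0.0013, -0.017] [0.0032, 0.1586, -0.0029] | mm 19 deg 9.1
63
t 14.98 gap 11.7 j [-46.5 -12.9 125.4  35.1  46.2  25. ]
row [-0.015, 0.0013, -0.0209] [0.0032, 0.1586, -0.0029] | mm 26 deg 9.1
70
t 14.98 gap 11.7 j [-46.5 -12.9 125.4  35.1  46.2  25. ]
row [-0.0216, 0.0013, -0.024] [0.0032, 0.1586, -0.0029] | mm 32 deg 9.1
77
t 14.98 gap 11.7 j [-46.5 -12.9 125.4  35.1  46.2  25. ]
row [-0.0286, 0.0013, -0.0262] [0.0032, 0.1586, -0.0029] | mm 39 deg 9.1
84
t 14.98 gap 11.7 j [-46.5 -12.9 125.4  35.1  46.2  25. ]
row [-0.0358, 0.0014, -0.0276] [0.0032, 0.1586, -0.0029] | mm 45 deg 9.1
```

Emit:
{"method": "jog_arm", "body": {"targets": [[0.001, 0, -0.007, 0, 0.106, 0, 1.0], [-0.003, 0, -0.0124, 0, 0.158, 0, 1.0], [-0.0087, 0, -0.017, 0, 0.158, 0, 1.0], [-0.0118, 0, -0.019, 0, 0.158, 0, 1.0], [-0.015, 0, -0.021, 0, 0.158, 0, 1.0]], "newtons": 20}}

```text
time: 15.4
tool_pos: [506.3, -264.8, 123.4]
tcp_rot: [-179.8, -43.9, -1.5]
ft_force: [5.1, -2.6, -10.8]
finger_gap: 10.8
```

```bash
python3 -c "
from h import *
s=snap('scene','s9'); save(s,'s9c',(260,130,390,290),4)
g=np.array([-19.1,-248.6,109.1]);h=np.array([-68.5,g[1],75])
for a in (63,70,77,84,91):
    k=h+R.from_euler('y',-a,degrees=True).apply(g-h)
    tl=toolrot(0,-min(a,45),-1.2)
    print(a);plan(lane2w(k)+tl.apply([0,0,17]),tl)
"
```

```text
63
t 15.45 gap 11.5 j [-53.7 -19.4 133.2  48.3  47.3   9.7]
tcp [ 506.3 -264.8  123.4] [-179.9  -43.9   -1.5] F [  3.8  -2.5 -13.7]
row [-0.0011, 0.0004, 0.0003] [0.0014, 0.0199, -0.0035] | mm 1 deg 1.2
70
t 15.45 gap 11.5 j [-53.7 -19.4 133.2  48.3  47.3   9.7]
tcp [ 506.3 -264.8  123.4] [-179.9  -43.9   -1.5] F [  3.8  -2.5 -13.7]
row [-0.0073, 0.0005, -0.0037] [0.0014, 0.0199, -0.0035] | mm 8 deg 1.2
77
t 15.45 gap 11.5 j [-53.7 -19.4 133.2  48.3  47.3   9.7]
tcp [ 506.3 -264.8  123.4] [-179.9  -43.9   -1.5] F [  3.8  -2.5 -13.7]
row [-0.0139, 0.0005, -0.0069] [0.0014, 0.0199, -0.0035] | mm 15 deg 1.2
84
t 15.45 gap 11.5 j [-53.7 -19.4 133.2  48.3  47.3   9.7]
tcp [ 506.3 -264.8  123.4] [-179.9  -43.9   -1.5] F [  3.8  -2.5 -13.7]
row [-0.0208, 0.0005, -0.0092] [0.0014, 0.0199, -0.0035] | mm 23 deg 1.2
91
t 15.45 gap 11.5 j [-53.7 -19.4 133.2  48.3  47.3   9.7]
tcp [ 506.3 -264.8  123.4] [-179.9  -43.9   -1.5] F [  3.8  -2.5 -13.7]
row [-0.028, 0.0006, -0.0107] [0.0014, 0.0199, -0.0035] | mm 30 deg 1.2
```

View pics/s9c.png

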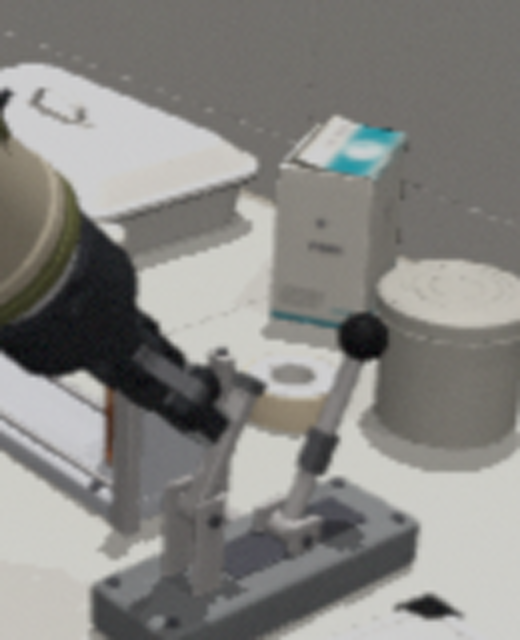

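Emit:
{"method": "jog_arm", "body": {"targets": [[-0.004, 0, -0.002, 0, -0.03, 0, 1.0], [-0.0085, 0, -0.0037, 0, -0.06, 0, 1.0], [-0.0155, 0, -0.0069, 0, -0.1, 0, 1.0], [-0.0228, 0, -0.0092, 0, -0.15, 0, 1.0], [-0.0228, 0, -0.0092, 0, -0.15, 0, 1.0]]}}

```text
time: 15.87
tool_pos: [486.2, -264.6, 118.0]
tcp_rot: [180.0, -35.4, -1.3]
ft_force: [0.8, 1.4, 3.0]
finger_gap: 10.9
```

```bash
python3 -c "
from h import *
s=snap('scene','s10'); save(s,'s10c',(260,130,390,290),4)
g=np.array([-19.1,-248.6,109.1]);h=np.array([-68.5,g[1],75])
for a in (84,91,98):
    k=h+R.from_euler('y',-a,degrees=True).apply(g-h)
    tl=toolrot(0,-36,-1.2)
    print(a);plan(lane2w(k)+tl.apply([0,0,17]),tl)
"
```

```text
84
t 15.92 gap 11.2 j [-51.2 -19.4 129.8  35.1  50.5  21.9]
tcp [ 486.5 -264.7  118.1] [179.9 -35.5  -1.2] F [-2.2  3.6  7.9]
row [-0.0054, 0.0001, 0.0012] [0.0015, 0.0087, -0.0005] | mm 5 deg 0.5
91
t 15.92 gap 11.2 j [-51.2 -19.4 129.8  35.1  50.5  21.9]
tcp [ 486.5 -264.7  118.1] [179.9 -35.5  -1.2] F [-2.2  3.6  7.9]
row [-0.0127, 0.0001, 0.0008] [0.0015, 0.0087, -0.0005] | mm 13 deg 0.5
98
t 15.92 gap 11.2 j [-51.2 -19.4 129.8  35.1  50.5  21.9]
tcp [ 486.5 -264.7  118.1] [179.9 -35.5  -1.2] F [-2.2  3.6  7.9]
row [-0.02, 0.0001, 0.0013] [0.0015, 0.0087, -0.0005] | mm 20 deg 0.5
```

View pics/s10c.png

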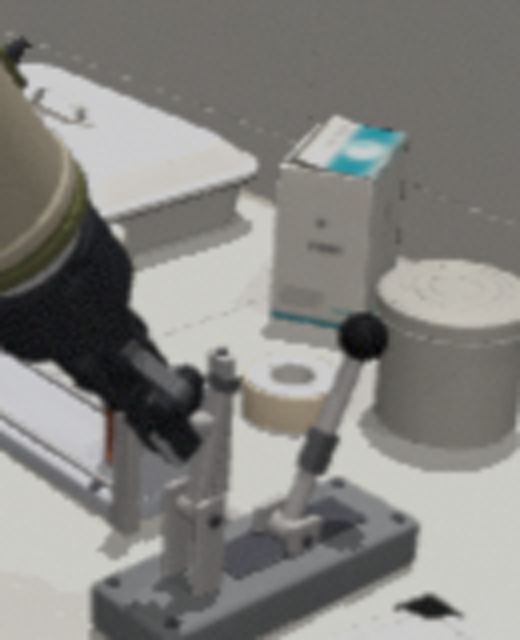

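Emit:
{"method": "jog_arm", "body": {"targets": [[-0.006, 0, 0.001, 0, -0.03, 0, 1.0], [-0.013, 0, 0.001, 0, -0.06, 0, 1.0], [-0.0205, 0, 0.0015, 0, -0.1, 0, 1.0], [-0.026, 0, 0.003, 0, -0.12, 0, 1.0], [-0.026, 0, 0.003, 0, -0.12, 0, 1.0]]}}

```text
time: 16.33
tool_pos: [466.9, -264.4, 100.8]
tcp_rot: [179.9, -28.6, -1.3]
ft_force: [-11.6, 6.7, 16.4]
finger_gap: 11.4
```

```bash
python3 -c "
from h import *
s=snap('scene','s11'); save(s,'s11c',(260,130,390,290),4)
g=np.array([-19.1,-248.6,109.1]);h=np.array([-68.5,g[1],75])
for a in (98,105):
    k=h+R.from_euler('y',-a,degrees=True).apply(g-h)
    tl=toolrot(0,-28,-1.2)
    print(a);plan(lane2w(k)+tl.apply([0,0,17]),tl)
"
```

```text
98
t 16.38 gap 11.5 j [-49.2 -17.3 127.6  26.6  52.7  28.9]
tcp [ 467.  -264.4  100.9] [180.  -28.7  -1.3] F [-8.6  6.9 13.9]
row [0.0032, -0.0001, -0.0019] [0.0014, -0.0119, -0.001] | mm 4 deg 0.7
105
t 16.38 gap 11.5 j [-49.2 -17.3 127.6  26.6  52.7  28.9]
tcp [ 467.  -264.4  100.9] [180.  -28.7  -1.3] F [-8.6  6.9 13.9]
row [-0.0038, -0.0, 0.0003] [0.0014, -0.0119, -0.001] | mm 4 deg 0.7
```

View pics/s11c.png

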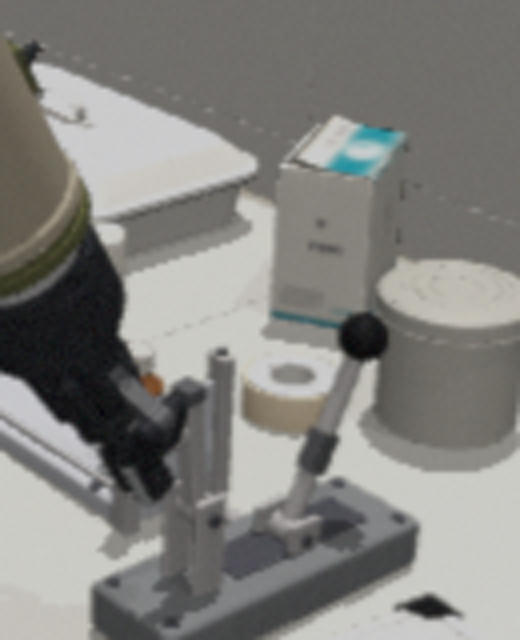

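Emit:
{"method": "jog_arm", "body": {"targets": [[0, 0, 0, 0, 0, 0, 0.7], [0, 0, 0, 0, 0, 0, 0.5], [0, 0, 0, 0, 0, 0, 0.4], [0, 0, -0.02, 0, 0, 0, 0.4], [-0.01, 0, -0.05, 0, 0, 0, 0.4]]}}

```text
time: 16.8
tool_pos: [432.6, -262.1, 136.1]
tcp_rot: [-179.8, -28.4, -1.5]
ft_force: [0.2, -0.4, 0.9]
finger_gap: 51.4
```

Emit:
{"method": "jog_arm", "body": {"targets": [[-0.01, 0, -0.04, 0, -0.1, 0, 0.4], [-0.01, 0, -0.08, 0, -0.2, 0, 0.4], [0, 0, -0.12, 0, -0.3, 0, 0.4]]}}

```text
time: 17.05
tool_pos: [372.0, -262.2, 243.4]
tcp_rot: [-180.0, -11.0, -1.7]
ft_force: [1.6, -0.1, -0.1]
finger_gap: 51.3
```

```bash
python3 -c "
from h import *
s=snap('scene','s12'); save(s,'s12c',(190,130,390,290),4)
plan(lane2w([52,-248,210]),toolrot(0,0,-1.2))
"
```

```text
t 17.1 gap 51.3 j [-47.8 -25.4 113.    7.7  84.3  43.6]
tcp [ 375.6 -265.3  255.8] [179.4 -11.2  -1.5] F [-1.2  0.7  8.7]
row [0.2328, -0.0057, 0.0929] [0.0105, -0.1962, -0.0066] | mm 251 deg 11.3
```

View pics/s12c.png

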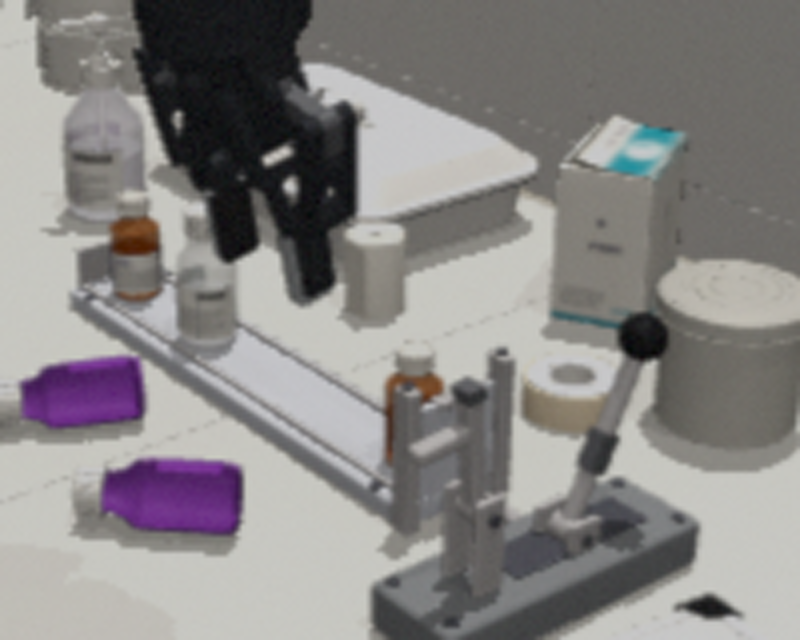

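Emit:
{"method": "jog_arm", "body": {"targets": [[0.04, 0, 0, 0, -0.1, 0, 0.4], [0.08, 0, 0.01, 0, -0.196, 0, 0.4], [0.12, 0, 0.03, 0.01, -0.196, 0, 0.4], [0.16, -0.004, 0.05, 0.01, -0.196, 0, 0.4], [0.2, -0.005, 0.07, 0.01, -0.196, 0, 0.4]]}}

```text
time: 17.52
tool_pos: [557.5, -262.1, 220.9]
tcp_rot: [-179.4, -0.2, -1.3]
ft_force: [-0.4, -0.5, 0.3]
finger_gap: 51.4
```

```bash
python3 -c "
from h import *
plan(lane2w([51.5,-248,200]),toolrot(0,0,-1.2))
"
```

```text
t 17.52 gap 51.4 j [-30.3  10.3  83.3   0.6  86.6  60.9]
tcp [ 557.5 -262.1  220.9] [-179.4   -0.2   -1.3] F [-0.4 -0.5  0.3]
row [0.0641, 0.0037, 0.0211] [-0.0105, -0.0036, -0.0017] | mm 68 deg 0.6
```

Emit:
{"method": "jog_arm", "body": {"targets": [[0.04, 0.002, 0.01, -0.01, 0, 0, 0.4], [0.064, 0.003, 0.015, -0.01, 0, 0, 0.4], [0.064, 0.003, 0.015, -0.01, 0, 0, 0.4], [0.064, 0.003, 0.015, -0.01, 0, 0, 0.4]]}}

```text
time: 17.85
tool_pos: [619.0, -266.2, 204.2]
tcp_rot: [-179.9, 0.0, -1.3]
ft_force: [-0.0, 0.2, -0.3]
finger_gap: 51.5
```

```bash
python3 -c "
from h import *
s=snap('wrist','w13')
print(proj(s,[lane2w([51.5,-248,139.5])]))
plan(lane2w([51.5,-248,122]),toolrot(0,0,-1.2))
"
```

```text
[[254.61747815 209.20042176]]
t 17.9 gap 51.3 j [-27.7  19.4  74.1   0.1  86.4  63.6]
tcp [ 618.4 -266.7  205.5] [-1.799e+02 -1.000e-01 -1.300e+00] F [ 0.   0.2 -0. ]
row [0.0032, 0.0004, 0.0835] [-0.0016, -0.001, -0.002] | mm 84 deg 0.2
```

View pics/w13.png

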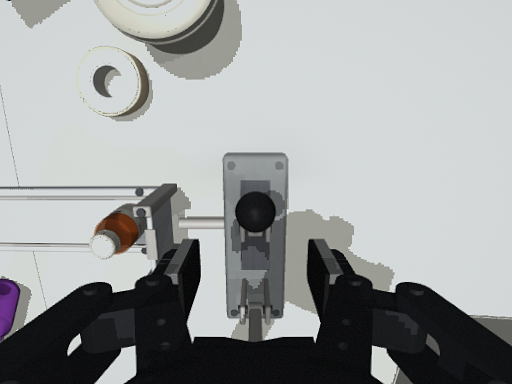

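Emit:
{"method": "jog_arm", "body": {"targets": [[0.001, 0, 0.03, 0, 0, 0, 0.4], [0.001, 0, 0.06, 0, 0, 0, 0.4], [0.001, 0, 0.083, 0, 0, 0, 0.4], [0.001, 0, 0.083, 0, 0, 0, 0.4], [0.001, 0, 0.083, 0, 0, 0, 0.4]]}}

```text
time: 18.32
tool_pos: [618.0, -266.9, 123.5]
tcp_rot: [-179.9, -0.0, -1.4]
ft_force: [-0.3, -0.4, 0.4]
finger_gap: 51.1
```

Emit:
{"method": "jog_arm", "body": {"targets": [[0, 0, 0, 0, 0, 0, 0.7], [0, 0, 0, 0, 0, 0, 0.9], [0, 0, 0, 0, 0, 0, 0.9], [0, 0, 0, 0, 0, 0, 0.9], [0, 0, 0, 0, 0, 0, 0.9]], "newtons": 40}}

```text
time: 18.73
tool_pos: [621.5, -267.4, 127.4]
tcp_rot: [179.9, -0.4, -1.3]
ft_force: [0.1, 1.5, 6.7]
finger_gap: 25.5
```

```bash
python3 -c "
from h import *
s=r.sense();p=w2lane(s['tool_pos']);print(p.round(1),s['finger_gap'])
piv=np.array([1.5,p[1],36]); k0=np.array([51.5,p[1],139.5]); off=p-k0
for a in (0.1,.2,.3,.4,.5,.6,.7,.8,.9,.94):
    k=piv+R.from_euler('y',-a).apply(k0-piv); print(a,((k-k0)).round(1))
plan(lane2w(p),toolrot(0,0,-1.2))
"
```

```text
[  51.4 -248.4  127.4] 25.503995392111165
0.1 [-10.6   0.    4.5]
0.2 [-21.6   0.    7.9]
0.3 [-32.8   0.   10.2]
0.4 [-44.3   0.   11.3]
0.5 [-55.7   0.   11.3]
0.6 [-67.2   0.   10.2]
0.7 [-78.4   0.    7.9]
0.8 [-89.4   0.    4.5]
0.9 [-100.    0.    0.]
0.94 [-104.1    0.    -2.1]
t 18.73 gap 25.5 j [-27.7  22.4  78.7   0.1  78.5  63.6]
tcp [ 621.5 -267.4  127.4] [179.9  -0.4  -1.3] F [0.1 1.5 6.7]
row [0.0, 0.0, 0.0] [0.0012, -0.0073, -0.0024] | mm 0 deg 0.4
```

Emit:
{"method": "jog_arm", "body": {"targets": [[-0.0106, 0, -0.0045, 0, 0, 0, 0.9], [-0.0216, 0, -0.008, 0, 0, 0, 0.9], [-0.0328, 0, -0.0102, 0, 0, 0, 0.9], [-0.0443, 0, -0.0113, 0, 0, 0, 0.9], [-0.0557, 0, -0.0113, 0, 0, 0, 0.9]], "newtons": 50}}

```text
time: 19.15
tool_pos: [564.6, -266.1, 137.1]
tcp_rot: [179.9, -0.3, -1.3]
ft_force: [-0.5, -0.4, 0.1]
finger_gap: 12.6
```

```bash
python3 -c "
from h import *
plan(lane2w([-48.5,-248.4,127]),toolrot(0,0,-1.2))
s=snap('scene','s13'); save(s,'s13c',(190,130,390,290),4)
print(w2lane(r.sense()['tool_pos']))
"
```

```text
t 19.15 gap 12.6 j [-30.   14.3  87.6   0.1  77.9  61.3]
tcp [ 564.6 -266.1  137.1] [179.9  -0.3  -1.3] F [-0.5 -0.4  0.1]
row [-0.043, 0.0002, 0.0098] [0.0011, -0.0054, -0.0022] | mm 44 deg 0.3
[  -7.43096586 -248.35329064  136.52036365]
```

View pics/s13c.png

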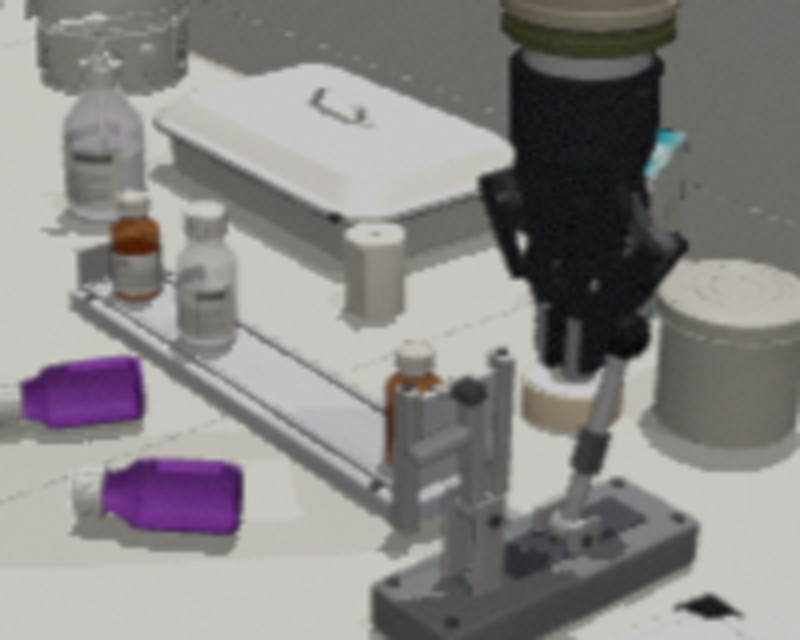

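Emit:
{"method": "jog_arm", "body": {"targets": [[0, 0, 0, 0, 0, 0, 0.4], [0, 0, 0, 0, 0, 0, 0.4], [0, 0, 0.01, 0, 0, 0, 0.4], [0, 0, 0.02, 0, 0, 0, 0.4], [0, 0, 0.024, 0, 0, 0, 0.4]], "newtons": 60}}

```text
time: 19.62
tool_pos: [563.3, -265.0, 108.3]
tcp_rot: [-179.9, 0.0, -1.3]
ft_force: [0.0, 0.1, -1.0]
finger_gap: 51.5
```

Emit:
{"method": "jog_arm", "body": {"targets": [[0.03, 0, 0, 0, 0, 0, 0.4], [0.059, 0, 0, 0, 0, 0, 0.4], [0.059, 0, 0, 0, 0, 0, 0.4], [0.059, 0, 0, 0, 0, 0, 0.4]]}}

```text
time: 19.95
tool_pos: [623.3, -266.3, 109.0]
tcp_rot: [-179.9, -0.0, -1.3]
ft_force: [-0.2, 0.3, 0.2]
finger_gap: 51.2
```

```bash
python3 -c "
from h import *
plan(lane2w([51.5,-248.4,113]),toolrot(0,0,-1.2))
s=snap('scene','s14'); save(s,'s14c',(290,130,390,290),4)
snap('wrist','w14')
"
```

```text
t 19.95 gap 51.2 j [-27.5  23.9  78.8   0.1  77.3  63.7]
tcp [ 623.3 -266.3  109. ] [-179.9   -0.    -1.3] F [-0.2  0.3  0.2]
row [-0.0017, 0.0011, -0.004] [-0.0017, -0.0002, -0.0015] | mm 5 deg 0.1
```

View pics/s14c.png

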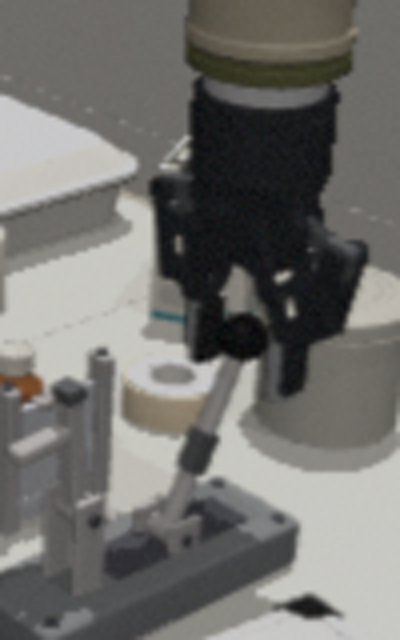

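View pics/w14.png

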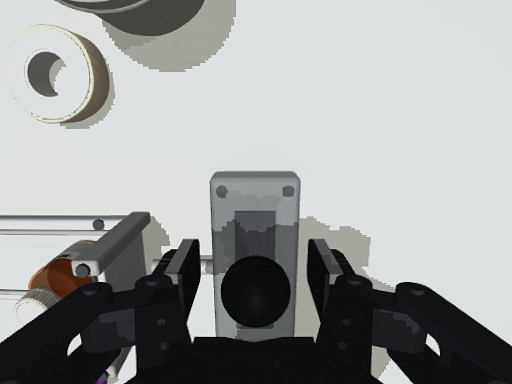

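Emit:
{"method": "jog_arm", "body": {"targets": [[0, 0.001, -0.003, 0, 0, 0, 0.7], [0, 0.001, -0.003, 0, 0, 0, 0.9], [0, 0.001, -0.003, 0, 0, 0, 0.9], [0, 0.001, -0.003, 0, 0, 0, 0.9], [0, 0.001, -0.003, 0, 0, 0, 0.9]], "newtons": 60}}

```text
time: 20.47
tool_pos: [623.1, -267.6, 115.1]
tcp_rot: [-179.9, -0.2, -1.3]
ft_force: [-1.1, 5.3, 4.2]
finger_gap: 25.4
```

Emit:
{"method": "jog_arm", "body": {"targets": [[-0.005, 0, -0.002, 0, 0, 0, 0.9], [-0.0106, 0, -0.0045, 0, 0, 0, 0.9], [-0.016, 0, -0.006, 0, 0, 0, 0.9], [-0.0216, 0, -0.008, 0, 0, 0, 0.9]]}}

```text
time: 20.8
tool_pos: [602.2, -267.1, 122.8]
tcp_rot: [-180.0, -0.3, -1.3]
ft_force: [3.6, 4.0, -2.9]
finger_gap: 25.1
```

```bash
python3 -c "
from h import *
s=snap('scene','s15'); save(s,'s15c',(290,130,390,290),4)
plan(lane2w([-48.5,-248.4,113]),toolrot(0,0,-1.2))
print(w2lane(r.sense()['tool_pos']))
"
```

```text
t 20.85 gap 25.3 j [-28.5  20.1  82.1   0.2  77.6  62.8]
tcp [ 601.4 -267.2  123.1] [-180.    -0.3   -1.3] F [3.7 4.7 0.3]
row [-0.0799, -0.0, 0.0098] [-0.0007, -0.0044, -0.0017] | mm 80 deg 0.3
[  31.35098248 -248.55120323  123.13461698]
```

View pics/s15c.png

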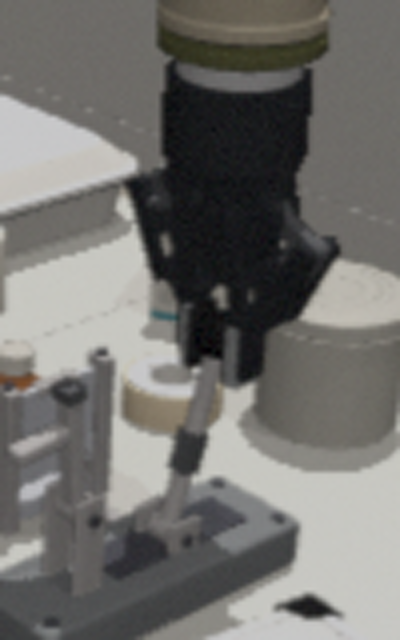

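Emit:
{"method": "jog_arm", "body": {"targets": [[-0.0056, 0, -0.0013, 0, 0, 0, 0.9], [-0.0112, 0, -0.0023, 0, 0, 0, 0.9], [-0.017, 0, -0.003, 0, 0, 0, 0.9], [-0.0227, 0, -0.0034, 0, 0, 0, 0.9], [-0.0284, 0, -0.0036, 0, 0, 0, 0.9]]}}

```text
time: 21.27
tool_pos: [574.2, -266.6, 127.2]
tcp_rot: [-180.0, -0.4, -1.3]
ft_force: [3.7, 5.0, 4.5]
finger_gap: 25.6
```

Emit:
{"method": "jog_arm", "body": {"targets": [[-0.0057, 0, 0.0002, 0, 0, 0, 0.9], [-0.0115, 0, 0.0006, 0, 0, 0, 0.9], [-0.0172, 0, 0.0013, 0, 0, 0, 0.9], [-0.0228, 0, 0.0022, 0, 0, 0, 0.9], [-0.0284, 0, 0.0036, 0, 0, 0, 0.9]]}}

```text
time: 21.68
tool_pos: [544.6, -266.2, 122.2]
tcp_rot: [-180.0, -0.2, -1.4]
ft_force: [3.5, 1.8, -0.5]
finger_gap: 8.9
```

```bash
python3 -c "
from h import *
s=snap('scene','s16'); save(s,'s16c',(290,130,390,290),4)
plan(lane2w([-48.5,-248.4,115]),toolrot(0,0,-1.2))
print(w2lane(r.sense()['tool_pos']))
"
```

```text
t 21.73 gap 8.6 j [-31.   12.5  91.3   0.1  76.1  60.3]
tcp [ 543.6 -266.2  121.6] [-1.8e+02 -1.0e-01 -1.4e+00] F [4.4 2.7 4.1]
row [-0.0221, -0.0003, 0.0066] [-0.0006, -0.0023, -0.0028] | mm 23 deg 0.2
[ -26.46222336 -248.78479795  121.60806518]
```

View pics/s16c.png

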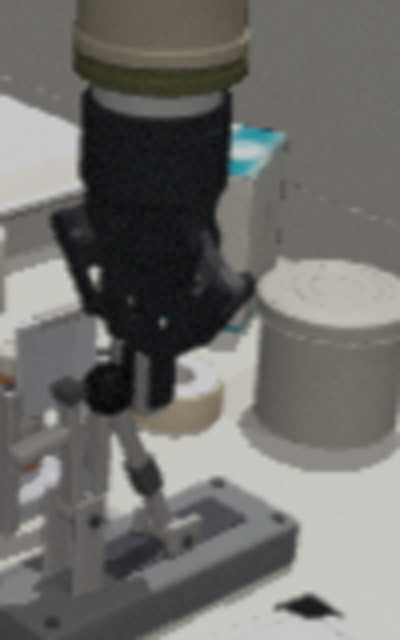

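```bash
python3 -c "
from h import *
def ony(s,uv,y=-247.5):
    o,d=ray(s,uv); o=w2lane(o); d=LR.inv().apply(d); return (o+d*(y-o[1])/d[1]).round(1)
s=load('s16'); print('knob',ony(s,(290+108/4,130+388/4)))
s=load('scene0'); print('knob0',ony(s,(190+643/4,160+216/4)))
s=load('s15'); print('shaft bottom of pads', ony(s,(290+212/4,130+360/4)))
snap('wrist','w15'); 
s=snap('scene','s17'); save(s,'s17c',(290,200,350,270),9)
"
```

```text
knob [ -47.7 -247.5  136.7]
knob0 [  52.6 -247.5  136.4]
shaft bottom of pads [  29.3 -247.5  128.9]
```

View pics/w15.png

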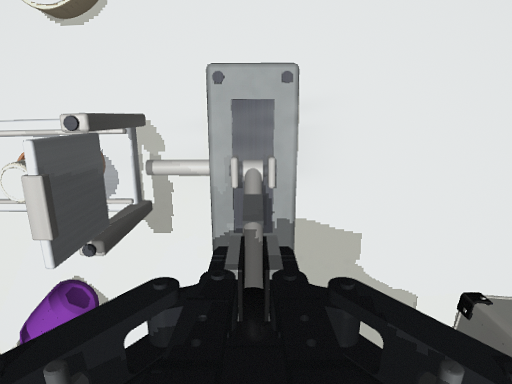

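View pics/s17c.png

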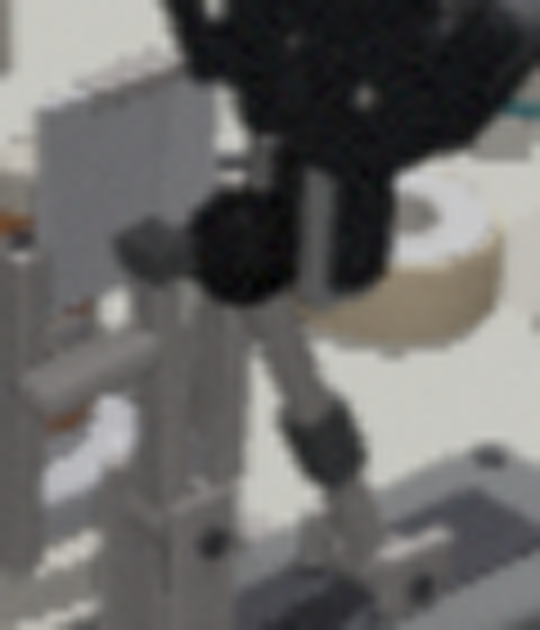

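```bash
python3 -c "
from h import *
s=load('w14')
im=cv2.cvtColor(s['pixels'],cv2.COLOR_RGB2GRAY)
for z in (137,139.5): 
    p=onz(s,(255.5,291),z); print(z,p.round(1),w2lane(p).round(1))
print('cam',s['origin'],s['attitude'])
s=load('w13'); p=onz(s,(256,212),138); print(p, w2lane(p).round(1))
s=load('w10'); p=onz(s,(255,110),138); print(p, w2lane(p).round(1))
"
```

```text
137 [ 618.1 -267.5  137. ] [  48.  -248.5  137. ]
139.5 [ 619.6 -267.5  139.5] [  49.5 -248.5  139.5]
cam [ 687.94678403 -268.23299155  252.58451215] [ 1.64917596e+02  1.28632682e-01 -9.11890708e+01]
[ 619.11138982 -267.93131879  138.        ] [  49. -249.  138.]
[ 619.92540346 -267.57097788  138.        ] [  49.8 -248.6  138. ]
```

Emit:
{"method": "jog_arm", "body": {"targets": [[0, 0, 0, 0, 0, 0, 0.4], [0, 0, 0, 0, 0, 0, 0.4], [0, 0, 0.004, 0, 0, 0, 0.4], [0, 0, 0.008, 0, 0, 0, 0.4], [0.01, 0, 0.008, 0, 0, 0, 0.4]], "newtons": 40}}

```text
time: 22.25
tool_pos: [552.6, -266.2, 112.0]
tcp_rot: [-179.9, 0.1, -1.4]
ft_force: [-0.4, 0.1, -0.3]
finger_gap: 51.2
```

```bash
python3 -c "
from h import *
plan(lane2w([49,-248.6,114]),toolrot(0,0,-1.2))
s=snap('scene','s18'); save(s,'s18c',(290,130,390,290),4)
"
```

```text
t 22.25 gap 51.2 j [-30.5  14.4  90.2   0.1  75.5  60.8]
tcp [ 552.6 -266.2  112. ] [-1.799e+02  1.000e-01 -1.400e+00] F [-0.4  0.1 -0.3]
row [0.0665, -0.0002, -0.0021] [-0.0018, 0.0012, -0.0032] | mm 67 deg 0.2
```

View pics/s18c.png

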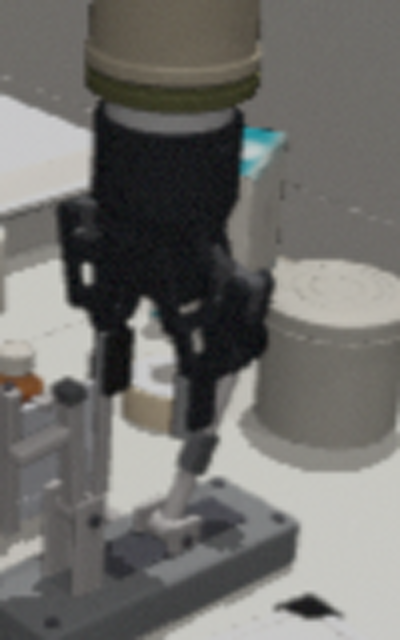

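Emit:
{"method": "jog_arm", "body": {"targets": [[0.035, 0, -0.002, 0, 0, 0, 0.4], [0.066, 0, -0.002, 0, 0, 0, 0.4], [0.066, 0, -0.002, 0, 0, 0, 0.4], [0.066, 0, -0.002, 0, 0, 0, 0.4], [0.066, 0, -0.002, 0, 0, 0, 0.4]]}}

```text
time: 22.72
tool_pos: [619.9, -267.8, 115.2]
tcp_rot: [-179.9, -0.0, -1.3]
ft_force: [-0.7, 0.5, -0.2]
finger_gap: 51.4
```

```bash
python3 -c "
from h import *
s=snap('wrist','w16')
plan(lane2w([49,-248.6,114]),toolrot(0,0,-1.2))
"
```

```text
t 22.77 gap 51.5 j [-27.8  23.1  79.1   0.1  77.8  63.6]
tcp [ 619.7 -267.9  115.6] [-1.8e+02 -1.0e-01 -1.4e+00] F [-0.2  0.4 -0.2]
row [-0.0007, -0.0004, 0.0016] [-0.0009, -0.0013, -0.0027] | mm 2 deg 0.2
```

View pics/w16.png

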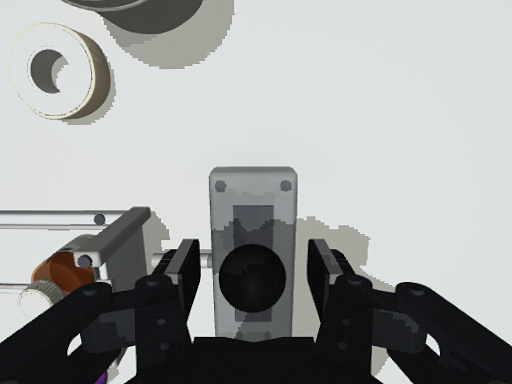

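Emit:
{"method": "jog_arm", "body": {"targets": [[0, 0, 0.001, 0, 0, 0, 0.7], [0, 0, 0.001, 0, 0, 0, 0.9], [0, 0, 0.001, 0, 0, 0, 0.9], [0, 0, 0.001, 0, 0, 0, 0.9], [0, 0, 0.001, 0, 0, 0, 0.9]], "newtons": 40}}

```text
time: 23.18
tool_pos: [620.3, -267.4, 115.4]
tcp_rot: [-179.9, -0.1, -1.3]
ft_force: [-0.9, 4.2, 2.8]
finger_gap: 25.8
```

```bash
python3 -c "
from h import *
s=r.sense();p=w2lane(s['tool_pos']);print(p.round(1),s['finger_gap'],s['ft_force'])
R0=115; a0=np.arcsin(.5*100.3/115)
print(a0)
for a in np.arange(.1,.95,.1):
    print(round(a,2), (115*np.array([np.sin(a0-a)-np.sin(a0), np.cos(a0-a)-np.cos(a0)])).round(1))
"
```

```text
[  50.2 -248.4  115.4] 25.760615875796482 [-0.90175277  4.19359763  2.83198087]
0.4512457813731515
0.1 [-10.6   4.5]
0.2 [-21.6   7.9]
0.3 [-32.8  10.2]
0.4 [-44.3  11.4]
0.5 [-55.8  11.4]
0.6 [-67.2  10.2]
0.7 [-78.5   8. ]
0.8 [-89.4   4.6]
0.9 [-100.     0.1]
```

Emit:
{"method": "jog_arm", "body": {"targets": [[-0.005, 0, -0.0022, 0, 0, 0, 0.9], [-0.0106, 0, -0.0045, 0, 0, 0, 0.9], [-0.016, 0, -0.0064, 0, 0, 0, 0.9], [-0.0216, 0, -0.0079, 0, 0, 0, 0.9], [-0.0272, 0, -0.0092, 0, 0, 0, 0.9]]}}

```text
time: 23.6
tool_pos: [593.0, -266.9, 124.3]
tcp_rot: [-179.9, -0.2, -1.3]
ft_force: [2.3, 5.6, -0.9]
finger_gap: 25.8
```

```bash
python3 -c "
from h import *
s=snap('wrist','w17')
s=r.sense();p=w2lane(s['tool_pos']);print(p.round(1),s['finger_gap'],s['ft_force'])
"
```

```text
[  22.1 -248.5  124.4] 25.738449851980075 [ 2.89725055  5.5254303  -2.37838268]
```

View pics/w17.png

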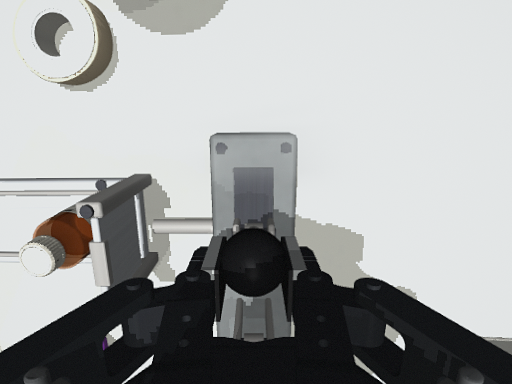

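Emit:
{"method": "jog_arm", "body": {"targets": [[-0.0056, 0, -0.001, 0, 0, 0, 0.9], [-0.0114, 0, -0.0017, 0, 0, 0, 0.9], [-0.0171, 0, -0.0022, 0, 0, 0, 0.9], [-0.0228, 0, -0.0023, 0, 0, 0, 0.9], [-0.0286, 0, -0.0022, 0, 0, 0, 0.9]]}}

```text
time: 24.07
tool_pos: [564.1, -267.2, 126.8]
tcp_rot: [180.0, -0.2, -1.4]
ft_force: [0.8, 0.7, 0.4]
finger_gap: 8.6
```

```bash
python3 -c "
from h import *
s=snap('wrist','w18')
s=r.sense();p=w2lane(s['tool_pos']);print(p.round(1),s['finger_gap'],s['ft_force'])
"
```

```text
[  -6.9 -249.5  126.5] 8.64466628621421 [ 1.11543499 -1.44357809 -0.2319343 ]
```

View pics/w18.png

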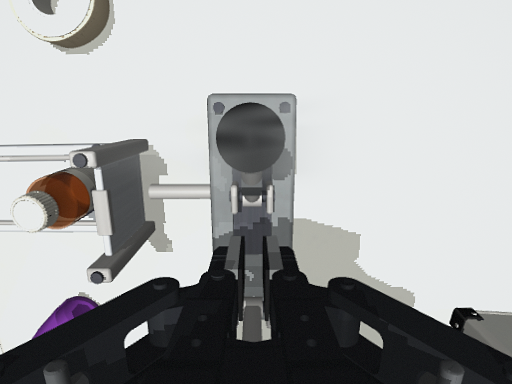

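Emit:
{"method": "jog_arm", "body": {"targets": [[0, 0, 0, 0, 0, 0, 0.4], [0, 0, 0, 0, 0, 0, 0.4], [0, 0, 0, 0, -0.12, 0, 0.4], [0, 0, 0, 0, -0.24, 0, 0.4], [0, 0, 0, 0, -0.36, 0, 0.4]], "newtons": 40}}

```text
time: 24.53
tool_pos: [564.8, -267.3, 128.2]
tcp_rot: [179.9, 20.7, -1.5]
ft_force: [0.6, -0.6, 0.8]
finger_gap: 51.2
```

```bash
python3 -c "
from h import *
plan(lane2w([41.7,-248.5,119.7]),toolrot(0,25.8,-1.2))
"
```

```text
t 24.53 gap 51.2 j [-25.2  34.2  65.5  -8.4  99.2  66.3]
tcp [ 564.8 -267.3  128.2] [179.9  20.7  -1.5] F [ 0.6 -0.6  0.8]
row [0.047, -0.0011, -0.0086] [-0.0001, -0.0896, -0.0043] | mm 48 deg 5.1
```

Emit:
{"method": "jog_arm", "body": {"targets": [[0.02, 0, -0.003, 0, -0.09, -0.004, 0.4], [0.047, -0.001, -0.0086, 0, -0.09, -0.004, 0.4], [0.047, -0.001, -0.0086, 0, -0.09, -0.004, 0.4], [0.047, -0.001, -0.0086, 0, -0.09, -0.004, 0.4], [0.047, -0.001, -0.0086, 0, -0.09, -0.004, 0.4]]}}

```text
time: 24.95
tool_pos: [611.6, -266.8, 117.4]
tcp_rot: [-179.9, 25.7, -1.1]
ft_force: [0.8, -0.1, 1.0]
finger_gap: 51.5
```

```bash
python3 -c "
from h import *
s=snap('wrist','w19')
plan(lane2w([41.7,-248.5,119.7]),toolrot(0,25.8,-1.2))
q=r.sense(); Rc=rot(q['tcp_rot'])
for x in (49.5,51,52.5): print(Rc.inv().apply(lane2w([x,-248.5,138.5])-q['tool_pos']).round(1), proj(s,[lane2w([x,-248.5,138.5])]))
"
```

```text
t 25.0 gap 51.5 j [-23.   47.1  49.1  -9.6 107.5  67.2]
tcp [ 611.6 -267.2  118.9] [-179.9   25.6   -1.1] F [0.  0.2 0.3]
row [-0.0002, 0.0001, -0.0008] [-0.0011, -0.0038, 0.0013] | mm 1 deg 0.2
[ -1.3   0.1 -21.1] [[253.81584076 279.03207441]]
[  0.1   0.1 -21.8] [[253.83185661 276.91986532]]
[  1.4   0.1 -22.4] [[253.84811351 274.77502344]]
```

View pics/w19.png

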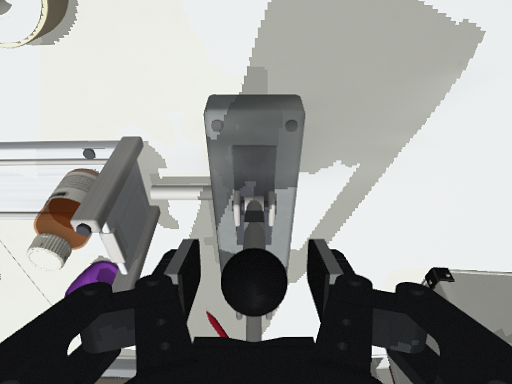

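Emit:
{"method": "jog_arm", "body": {"targets": [[-0.001, 0, 0, 0, 0, 0, 0.7], [-0.001, 0, 0, 0, 0, 0, 0.9], [-0.001, 0, 0, 0, 0, 0, 0.9], [-0.001, 0, 0, 0, 0, 0, 0.9], [-0.001, 0, 0, 0, 0, 0, 0.9]], "newtons": 50}}

```text
time: 25.42
tool_pos: [611.3, -267.1, 121.0]
tcp_rot: [-179.9, 25.5, -1.1]
ft_force: [0.6, 0.5, 7.3]
finger_gap: 25.6
```

Emit:
{"method": "jog_arm", "body": {"targets": [[-0.0056, 0, 0.0002, 0, 0.06, 0, 0.9], [-0.0111, 0, 0.0007, 0, 0.12, 0, 0.9], [-0.0167, 0, 0.0015, 0, 0.18, 0, 0.9], [-0.0221, 0, 0.0027, 0, 0.24, 0, 0.9], [-0.0275, 0, 0.0042, 0, 0.3, 0, 0.9]]}}

```text
time: 25.83
tool_pos: [583.8, -266.6, 126.9]
tcp_rot: [-179.9, 8.2, -1.1]
ft_force: [0.3, -2.0, -3.9]
finger_gap: 25.7
```

```bash
python3 -c "
from h import *
s=snap('wrist','w20')
plan(lane2w([1.2+93*np.sin(.15),-248.5,36+93*np.cos(.15)]),toolrot(0,np.degrees(.15),-1.2))
"
```

```text
t 25.88 gap 25.4 j [-27.2  24.7  76.2  -3.5  86.4  64.4]
tcp [ 582.  -266.6  127.2] [-179.9    8.1   -1.2] F [  1.7   0.1 -22.4]
row [0.0031, 0.0001, -0.0012] [-0.0012, -0.0086, 0.0005] | mm 3 deg 0.5
```

View pics/w20.png

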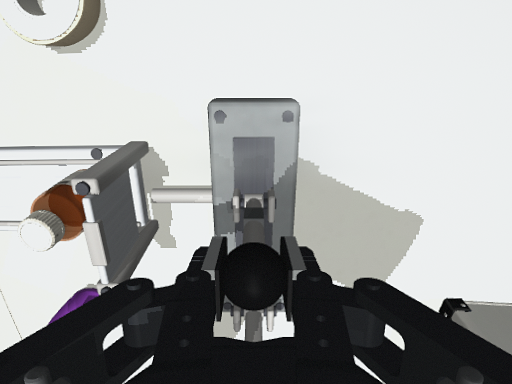

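Emit:
{"method": "jog_arm", "body": {"targets": [[-0.0025, 0, 0.0025, 0, 0.03, 0, 0.9], [-0.0075, 0, 0.0034, 0, 0.08, 0, 0.9], [-0.0121, 0, 0.0038, 0, 0.13, 0, 0.9], [-0.0167, 0, 0.0045, 0, 0.18, 0, 0.9], [-0.0212, 0, 0.0055, 0, 0.23, 0, 0.9]]}}

```text
time: 26.3
tool_pos: [564.0, -266.3, 127.4]
tcp_rot: [180.0, -5.1, -1.1]
ft_force: [1.7, 1.8, 8.2]
finger_gap: 25.4
```

```bash
python3 -c "
from h import *
s=snap('wrist','w21')
f=-.08
plan(lane2w([1.2+93*np.sin(f),-248.5,36+93*np.cos(f)]),toolrot(0,np.degrees(f),-1.2))
"
```

```text
t 26.35 gap 25.4 j [-31.6  10.4  93.2   2.8  71.8  58.8]
tcp [ 562.8 -266.4  127.3] [-180.    -5.3   -1.1] F [5.6 1.4 1.6]
row [0.0012, -0.0001, -0.0013] [-0.0001, -0.0117, 0.0012] | mm 2 deg 0.7
```

View pics/w21.png

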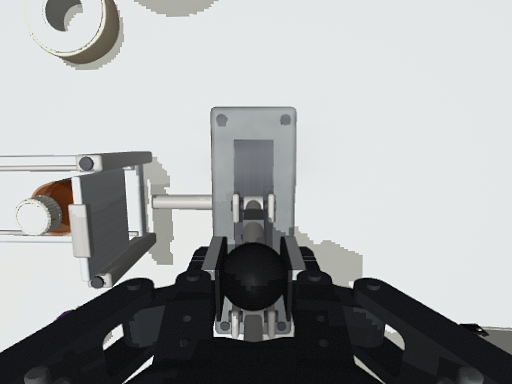

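Emit:
{"method": "jog_arm", "body": {"targets": [[-0.004, 0, 0.0002, 0, 0.04, 0, 0.9], [-0.0083, 0, 0.0006, 0, 0.09, 0, 0.9], [-0.013, 0, 0.0012, 0, 0.14, 0, 0.9], [-0.0176, 0, 0.002, 0, 0.19, 0, 0.9], [-0.0221, 0, 0.003, 0, 0.24, 0, 0.9]]}}

```text
time: 26.77
tool_pos: [542.5, -266.0, 123.2]
tcp_rot: [180.0, -18.9, -1.1]
ft_force: [-0.9, 5.9, 11.8]
finger_gap: 25.2
```

```bash
python3 -c "
from h import *
s=snap('scene','s22'); save(s,'s22c',(290,130,390,290),4)
f=-.45
plan(lane2w([1.2+93*np.sin(f),-248.5,36+93*np.cos(f)]),toolrot(0,np.degrees(f),-1.2))
"
```

```text
t 26.82 gap 25.5 j [-37.9  -2.6 109.4  13.2  58.4  47.8]
tcp [ 541.2 -266.   122.7] [180.  -19.   -1.1] F [-1.1  5.1 11.9]
row [-0.0108, -0.0002, -0.0006] [-0.0001, 0.1181, 0.0016] | mm 11 deg 6.8
```

View pics/s22c.png

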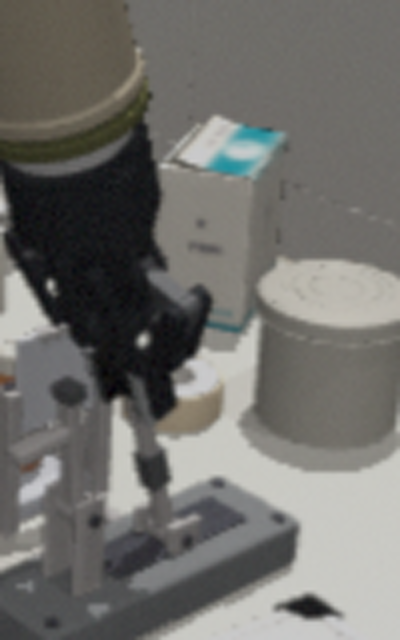

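Good. Now the last bit, which continues a little past the stop.

Emit:
{"method": "jog_arm", "body": {"targets": [[-0.004, 0, 0, 0, 0.04, 0, 0.9], [-0.0075, 0, 0.0002, 0, 0.08, 0, 0.9], [-0.0108, 0, 0.0005, 0, 0.115, 0, 0.9], [-0.013, 0, 0.0006, 0, 0.125, 0, 0.9], [-0.013, 0, 0.0006, 0, 0.125, 0, 0.9]]}}

```text
time: 27.23
tool_pos: [529.6, -265.7, 118.0]
tcp_rot: [-180.0, -25.9, -1.2]
ft_force: [-2.0, 5.1, 10.4]
finger_gap: 25.8
```

```bash
python3 -c "
from h import *
s=snap('scene','s23'); save(s,'s23c',(190,130,390,290),4)
snap('wrist','w23')
f=-.45
plan(lane2w([1.2+93*np.sin(f),-248.5,36+93*np.cos(f)]),toolrot(0,np.degrees(f),-1.2))
q=r.sense(); g=w2lane(q['tool_pos']+rot(q['tcp_rot']).apply([0,0,-22])); print(g, 'angle', .45-np.arctan2(g[0]-1.5,g[2]-36))
"
```

```text
t 27.33 gap 25.5 j [-41.8  -8.2 117.   20.9  52.8  39.3]
tcp [ 529.9 -265.7  118.1] [180.  -25.9  -1.1] F [-3.3  5.8 12.9]
row [0.0016, -0.0001, -0.001] [-0.0006, -0.0016, 0.0012] | mm 2 deg 0.1
[ -49.83600752 -248.58253726  137.90083709] angle 0.9166701950361578
```

View pics/s23c.png

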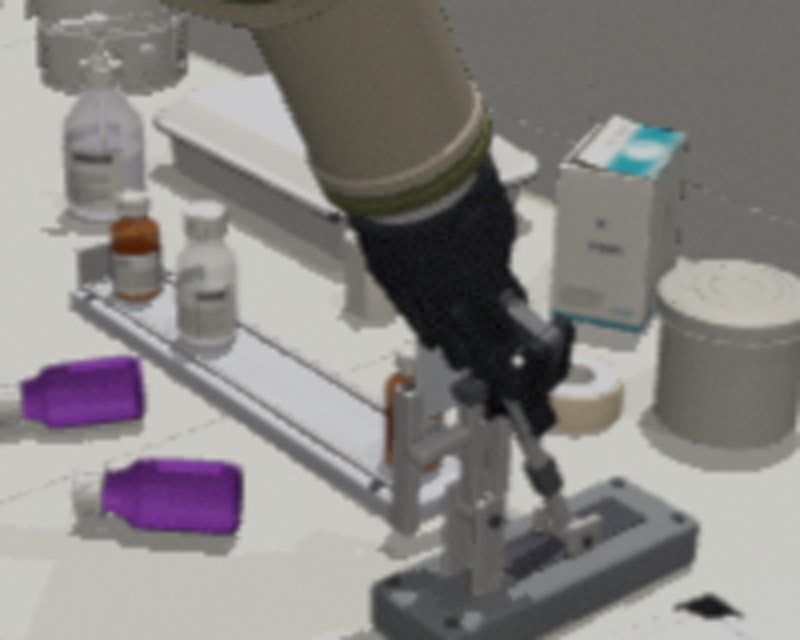

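View pics/w23.png

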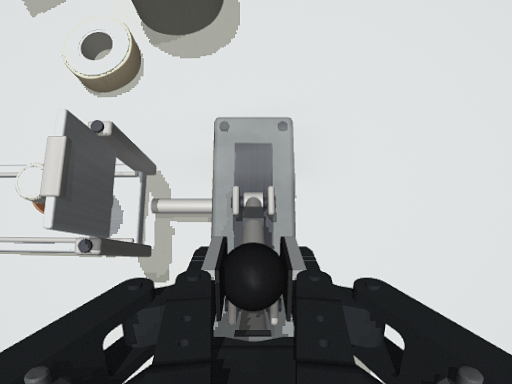

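Emit:
{"method": "jog_arm", "body": {"targets": [[0, 0, 0, 0, 0, 0, 0.9], [0, 0, 0, 0, 0, 0, 0.9], [0, 0, 0, 0, 0, 0, 0.9], [0, 0, 0, 0, 0, 0, 0.9], [0, 0, 0, 0, 0, 0, 0.9]]}}

```text
time: 27.75
tool_pos: [530.2, -265.7, 118.3]
tcp_rot: [180.0, -25.9, -1.1]
ft_force: [-3.8, 4.4, 13.6]
finger_gap: 25.5
```

```bash
python3 -c "
from h import *
q=r.sense(); print(q['time'],q['finger_gap'],q['tool_pos'],q['ft_force'])
print(r.hand_in())
"
```

```text
27.75 25.48999557054316 [ 530.18945472 -265.69491501  118.2527205 ] [-3.76208969  4.4369985  13.57690397]
the job is handed in; nothing more can be done
None
```

I handed the job in at 27.8 s, with the rinsing bottle standing, the catch flipped over and the lever held fully pulled. The hand-in gives no verdict, so the results below are my own checks.

- **Bottle:** I stood it on the lane floor at about lane y = 100 mm, between the two amber bottles, and let go. It still stood straight in the last scene view.
- **Catch:** I flipped it to roughly 1.7 rad, judged from the pictures, while the lever was at rest. In the last view it was still over.
- **Lever:** I pulled it to its stop, at about 0.9 rad estimated from the tool position. The gate panel is visibly raised. At hand-in the knob was centred between the pads, with the finger opening steady at 25.5 mm and 50 N of grip.
- **Slips:** The knob slipped out of the grip on three earlier pulls, when I kept the tool vertical. The lever sprang back, or on one pull was pushed to its stop without being gripped. Turning the tool together with the lever fixed this.
- **Bystanders:** The amber bottles, gauze roll and tape looked unmoved in the pictures. I did not measure them again at the end, and in the last scene view the gripper partly hid the gate-side amber bottle and the gauze roll.
- **Disagreements:** The wrist camera put the knob about 2–3 mm nearer the robot than the two fixed cameras did. A steady force of about 14 N remained on the tool at the end.

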